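Probe a paper humidity chamber

TASK

Get the document humidity chamber ready and take its reading: first drop the two metal cartridges one by one into the two wide pockets of the chamber's lid, one in each, so that each sits upright on the bottom of its pocket. Then draw the probe up out of its stand and lower its thin rod straight down through the collared port in the lid until the dark band on the rod is level with the collar's rim; the probe must never touch the chamber, not even brush the port's wall. Finish while still holding the probe there in the gripper, upright, still and centred in the port, with the brush, jar and brass weight left where they are.

Things in the scene. Friction and masses are not known exactly. Their poses are not given: they have to be found in the camera images.
- chamber: Low box, fixed to the table, 130 mm (its x) by 250 mm (its y), with clear walls and a 30 mm thick grey lid whose flat top is 90 mm above the table. Origin at the centre of its underside, z up. Along the centre line of the lid, at y = -85 and -15 mm, are two round pockets, and at y = +70 mm the probe port with a steel collar. Hollow under the port down to 7 mm above the table.
- pocket_a (a point): Centre of the mouth of one pocket, at the lid's top face (90 mm high): round, 36 mm in diameter, 30 mm deep with a flat floor, edge slightly chamfered. Axes as the chamber.
- pocket_b (a point): Centre of the mouth of the other pocket, the one next to the port; same size and depth as pocket_a, 70 mm from it.
- port (a point): Centre of the rim of the port's collar, 100 mm above the table. The steel collar is 38 mm across and stands 10 mm above the lid; its vertical bore is 22 mm in diameter and runs straight through collar and lid, 40 mm long, open below.
- cartridge_1: Plain metal cylinder, 30 mm in diameter and 65 mm tall, about 70 g, standing on the table with a dark ring near its foot. Origin at the centre of its underside, z along its axis. In a pocket it stands 35 mm above the lid.
- cartridge_2: The second cartridge, the same as cartridge_1; either goes into either pocket.
- probe: Probe of about 100 g: a steel rod 8 mm in diameter and 105 mm long under a round black handle 26 mm in diameter and 70 mm tall. Origin at the rod's lower tip, z up along the rod; the handle spans 105 to 175 mm above the tip. It hangs upright in the stand, the handle's underside resting on the stand's top plate, tip 13 mm above the table.
- probe_tip (a point): The lower tip of the rod (the probe's origin).
- probe_band (a point): Middle of the dark band on the rod, 4 mm tall, 55 mm above the tip, on the rod's axis.
- stand: Probe stand fixed to the table: base 80 by 100 mm, two side plates at its y ends, and a top plate 60 mm (x) by 100 mm (y) whose upper face is 118 mm above the table, with a 13 mm hole at its centre. Origin at the centre of its underside, z up.
- brush: Flat brush with a wooden handle lying on the table, 200 mm long, 42 mm wide and 20 mm thick, a bystander: leave it alone. Origin at the middle of its underside, x along it towards the bristles.
- jar: Closed glass jar, 56 mm in diameter and 75 mm tall, standing on the table, a bystander: leave it alone. Origin at its underside.
- weight: Brass paper weight, 56 mm in diameter and 42 mm tall with a thin neck, a bystander: leave it alone. Origin at its underside.
Things that resemble listed ones, but are neither listed nor needed, are in the scene too. What is shaped like the cartridge_2 but purple is not meant.

How it is judged:
On the way, in this order (a step that is already met when the one before it is completed fails the run):
1. both cartridges sit in the pockets, one in each, upright, on the pocket floor and let go ((horizontal distance between cartridge_1 and pocket_a below 0.007 m or horizontal distance between cartridge_1 and pocket_b below 0.007 m) and z of each of cartridge_1, cartridge_2 in the frame of chamber below 0.064 m and angle between each of cartridge_1, cartridge_2's own z axis and vertical below 0.1 rad and (horizontal distance between cartridge_2 and pocket_a below 0.007 m or horizontal distance between cartridge_2 and pocket_b below 0.007 m) and contact force between each of cartridge_1, cartridge_2 and the fingers below 0.1 N), for 0.2 s.
2. then the probe is drawn out of the stand: its tip is above the stand's top plate (z of probe_tip in the frame of stand above 0.122 m), for 0.1 s.
At the end, for the whole second after the job is handed in: Cartridges in the pockets (7 mm of axis, 4 mm of floor, tilt < 0.1 rad). Probe held in the gripper and still: tip and band within 4.5 mm of the port axis, band within 8 mm of rim height, tilt < 0.1 rad, under 10 mm/s and 0.1 rad/s, touching neither chamber nor stand ((horizontal distance between cartridge_1 and pocket_a below 0.007 m or horizontal distance between cartridge_1 and pocket_b below 0.007 m) and z of each of cartridge_1, cartridge_2 in the frame of chamber below 0.064 m and angle between each of cartridge_1, cartridge_2, probe's own z axis and vertical below 0.1 rad and (horizontal distance between cartridge_2 and pocket_a below 0.007 m or horizontal distance between cartridge_2 and pocket_b below 0.007 m) and horizontal distance between each of probe_tip, probe_band and port below 0.0045 m and z of probe_band in the frame of port between -0.008 and 0.008 m and linear speed of probe below 0.01 m/s and angular speed of probe below 0.1 rad/s and contact force between probe and the fingers above 1 N and contact force between probe and chamber below 0.1 N and contact force between probe and stand below 0.1 N); the arm keeps its last pose, push and grip.
It fails at once if the probe touches the chamber (more than 0.3 N) (contact force between probe and chamber above 0.3 N).
It fails at once if the brush, the jar or the weight is moved by more than 30 mm (distance of any of brush, jar, weight from where it was at the start of the episode above 0.03 m).
It also fails if it takes over 69 s, if anything falls off the work surface, if the arm or the gripper's body presses on something with over 40 N, if the wrist force passes 120 N, or if a joint passes its speed limit or range.

ROBOT

A 6-joint arm with a two-finger parallel gripper is mounted at the origin on the work surface. World frame = base frame: x ahead of the robot, y to its left, z up, the work surface at z = 0. Lengths are in m, angles in rad, forces in N, time in s.
With the tool pointing down it reaches from about 0.35 to 0.775 m from the base axis. Payload 5.5 kg.
Tool frame: the origin (TCP) lies at the very end of the fingers, on their centre line; the grasp point (between the pads) lies 19 mm behind it; z points along the fingers, y is the direction in which the jaws open and shut (so a half turn about z gives the same grasp; the last joint's range is limited). The gripper opens to 85 mm and grips with 20 to 120 N. Pads are 22 mm wide; open, the fingers measure 114 mm over their backs; the gripper's body (76 mm by 85 mm) begins 54 mm behind the grasp point. The pads swing forward as they close: fully open they stand 13 mm farther back than shut.
Start: joints at [1.009, 0.313, 0.046, 1.304, 0, 1.431], TCP at [0.235, 0.525, 0.202] pointing down, gripper open.
Joint ranges: [-2.76, 2.76], [-0.86, 1.69], [-1.03, 1.26], [-2.2, 2.34], [-1.47, 1.5], [-3.14, 3.14]. Speed limits (rad/s): [2.57, 2.57, 3.14, 3.14, 3.14, 3.14].

INTERFACE

Orientations are given as a unit quaternion [w, x, y, z].
In Python, from workcell import get_state, read_camera, hand_in, find_in, silhouettes gives the robot as it stands. The module is installed in compiled form; this text tells all that it offers.
- The arm moves only by the tool send_rows, never from a script. Its argument "deltas" is a list that holds one entry, the list of rows, each a list of 6 numbers: the shift along the world's x, y, z in cm, then the turn, a rotation vector about the world's x, y, z in degrees. In form: [[[dx, dy, dz, wx, wy, wz], ...]]. A call has 1 to 12 rows; each row is the pose to reach, as a shift and turn from the pose commanded when the call began; what a row does not reach only later rows make up. A row lasts 1/10 s, in which the tool goes at most 50 mm and 8.59 degrees, less where a joint would pass 70% of its speed; a pose out of reach is approached as far as the arm can. A call with a gripper value outside its range is refused whole. "jaw" is the opening, from -1 (shut) to 1 (fully open), so that 0 is half open, set as the call begins (left out, the last holds). The fingers move at their own pace and stop on an object; "force" is the grip in N (left out, the last holds). Time passes only in rows, so rows that repeat a pose let the fingers close. It gives the time, the measured TCP pose, the force and the opening at its end, in the units of the state.
- get_state(): the state, without advancing time (a new reading comes with each control period).
- read_camera(name): name is "side" or "top"; returns a dict with "img" (384x512x3 uint8, red, green, blue), "z_map" (384x512 float32, m along the optical axis (not along the pixel's ray), 0 where there is no reading), "vfov" (degrees; the focal length in pixels is half the picture's height over the tangent of half this angle, whatever the lens; pixels are square), "cx", "cy" (the principal point, pixels), "k1" (the pictures are not rectified: a ray, as slopes to the right and down, at radius r is drawn at 1 + k1 r^2 times it, then the intrinsics apply), "R" (3x3) and "t" (3): a world point X has camera coordinates R X + t. Camera axes: x right, y down, z forward; pixel columns grow to the right and rows downward; lengths in m; the calibration is good to about 2 mm. A picture is of the moment at which its call begins.
- hand_in(): hands the job in, once; it reports no verdict.
Trained networks look in a picture, given as the dict that the camera call returned (one of the last four; its "shot" number tells which), for a name from the list of things; names that differ only in an ending like _2 or _b are one class to them, and where a whole thing is asked for, a point or a joint stands for the part that bears it (a point fixed in the world has none). Each returns a list of dicts, best first, with "conf" (0 to 1); they miss things now and then, are a little off and sometimes report something else, mostly with a low value. They report only what shows in the picture. A call takes as long as a camera call. They do not tell look-alikes from the thing itself.
- find_in(picture, thing): "box" ([centre column, centre row, width, height] in pixels, round what is visible of it).
- silhouettes(picture, thing): "mask" (384x512 bool, what is visible of it) and "box" ([centre column, centre row, width, height] in pixels, round what is visible of it).
The state is a dict: "clock": time; "joint_pos": joint angles; "qvel": joint speeds; "tau": joint torques, N m; "tcp_pos": TCP position; "orientation": TCP orientation; "wrist_force": force on the tool from outside, world axes, zero at the start; "ft_torque": the same for the moment, N m; "finger_gap": finger opening in m.
Only numpy, scipy, OpenCV 4.12 (cv2) and the standard library are available. Lean on these libraries where they do the work, as an engineer would, in place of code of your own. Each camera call takes 0.05 s, during which the arm holds its last target.

## Working session

There is one attempt and no reset: what is moved stays moved. The work goes in short steps, Python scripts to look and compute and a tool call to move; the robot and the scene stay as the last step left them, time stands still between calls to the robot, and variables do not carry over. Pictures are saved under pics/ and viewed, and the job is handed in when it is done.

Besides the shell and the picture viewer there is one more tool, called after "Emit:" as name(argument=value, ...) on one line, values as JSON. send_rows: Moves the arm, as the interface text tells. Its arguments: {"type":"object","properties":{"deltas":{"type":"array","items":{"type":"array","items":{"type":"array","items":{"type":"number"}}}},"jaw":{"type":"number"},"force":{"type":"number"}},"required":["deltas"]}

```bash
mkdir -p pics; cat > h.py <<'E'
import numpy as np, cv2, pickle
from workcell import *
def fl(p): return p["img"].shape[0]/2/np.tan(np.radians(p["vfov"])/2)
def K(p): f=fl(p); return np.array([[f,0,p["cx"]],[0,f,p["cy"]],[0,0,1.]])
def und(p,uv):
    uv=np.asarray(uv,float).reshape(-1,1,2)
    return cv2.undistortPoints(uv,K(p),np.array([p["k1"],0,0,0,0.]),).reshape(-1,2)
def world(p,uv,z=None):
    s=und(p,uv); d=np.c_[s,np.ones(len(s))]@p["R"]; c=-p["R"].T@p["t"]
    if z is None:
        uvi=np.round(np.asarray(uv).reshape(-1,2)).astype(int)
        k=p["z_map"][uvi[:,1],uvi[:,0]]
    else: k=(z-c[2])/d[:,2]
    return c+d*k[:,None]
def cloud(p):
    v,u=np.mgrid[0:384,0:512]; W=world(p,np.c_[u.ravel(),v.ravel()]).reshape(384,512,3)
    W[p["z_map"]==0]=np.nan; return W
def proj(p,X):
    r,_=cv2.Rodrigues(p["R"]); return cv2.projectPoints(np.asarray(X,float).reshape(-1,1,3),r,np.asarray(p["t"],float),K(p),np.array([p["k1"],0,0,0,0.]))[0].reshape(-1,2)
def save(n,im,s=1):
    cv2.imwrite("pics/"+n+".png",cv2.cvtColor(cv2.resize(im,None,fx=s,fy=s,interpolation=cv2.INTER_CUBIC),cv2.COLOR_RGB2BGR))
E
python3 - <<'E'
from h import *
print(get_state())
for n in("top","side"):
    p=read_camera(n); pickle.dump(p,open(n+"0.pkl","wb")); save(n+"0",p["img"],1.5)
    print(n,p["vfov"],p["cx"],p["cy"],p["k1"],p["R"],p["t"])
    for t in("cartridge_1","probe","chamber","stand","port","jar","weight","brush"):
        try:
            for d in find_in(p,t): print(t,round(d["conf"],2),np.round(d["box"]))
        except Exception as e: print(t,e)
E
```

```text
{'clock': 0.0, 'joint_pos': array([ 1.00935983e+00,  3.14011532e-01,  4.49689660e-02,  1.30360385e+00,
       -5.06267635e-06,  1.43122884e+00]), 'qvel': array([ 1.30827595e-03,  7.81111565e-05, -1.11893789e-03,  1.42111783e-04,
       -2.16805524e-05,  1.14340090e-03]), 'tau': array([-1.29511362e-03, -4.80633116e+01,  2.98530811e+01,  1.95570441e-02,
       -3.32066011e-04,  2.16820524e-05]), 'tcp_pos': array([0.2351292 , 0.52410161, 0.2011985 ]), 'orientation': array([-3.15254244e-04,  2.09373692e-01,  9.77835263e-01, -8.69670779e-04]), 'wrist_force': array([ 0.31257425,  0.08550653, -0.43921667]), 'ft_torque': array([ 0.04976525, -0.01503239, -0.06082418]), 'finger_gap': 0.0853569021121155}
top 48.22534143550536 256.0268060600175 193.71339058292284 -0.04458785809457712 [[-0.02944064 -0.99899311 -0.03385286]
 [-0.99814824  0.03118553 -0.05222596]
 [ 0.0532291   0.03225261 -0.99806134]] [0.04419338 0.55231548 1.12064843]
cartridge_1 0.62 [397. 247.  18.  15.]
cartridge_1 0.59 [393. 211.  22.  15.]
cartridge_1 0.51 [380. 187.  15.  12.]
cartridge_1 0.47 [209. 145.  19.  25.]
probe 0.
[... 361 characters left out ...]
35. 253.  23.  14.]
brush 0.57 [144. 161.  70.  36.]
brush 0.57 [398. 245.  16.  13.]
side 45.75835436872261 256.1709680387764 198.66627793351142 0.029243479826309964 [[ 0.99487723 -0.10091304 -0.00598857]
 [-0.05821641 -0.52349702 -0.85003631]
 [ 0.08264475  0.8460304  -0.52669005]] [-0.56753564  0.09601928  1.14401559]
cartridge_1 0.8 [236. 306.  14.  32.]
cartridge_1 0.74 [191. 311.  20.  32.]
cartridge_1 0.68 [267. 292.  10.  32.]
probe 0.61 [197. 124.   9.  23.]
chamber 0.93 [242. 219.  94.  96.]
stand 0.91 [198. 154.  28.  49.]
port 0.91 [243. 221.  95.  90.]
jar 0.97 [330. 254.  29.  38.]
jar 0.55 [197. 124.   7.  19.]
weight 0.61 [290. 185.  18.  19.]
brush 0.71 [274. 161.  32.  28.]
```

View pics/top0.png

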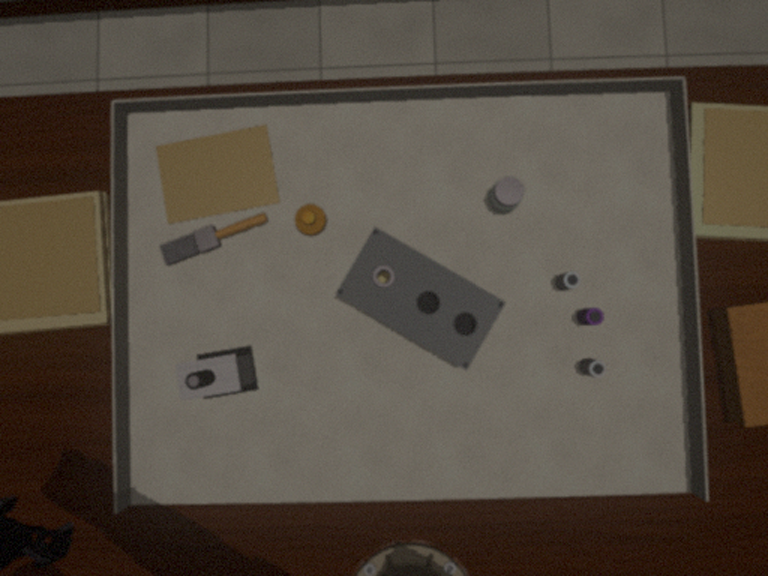

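View pics/side0.png

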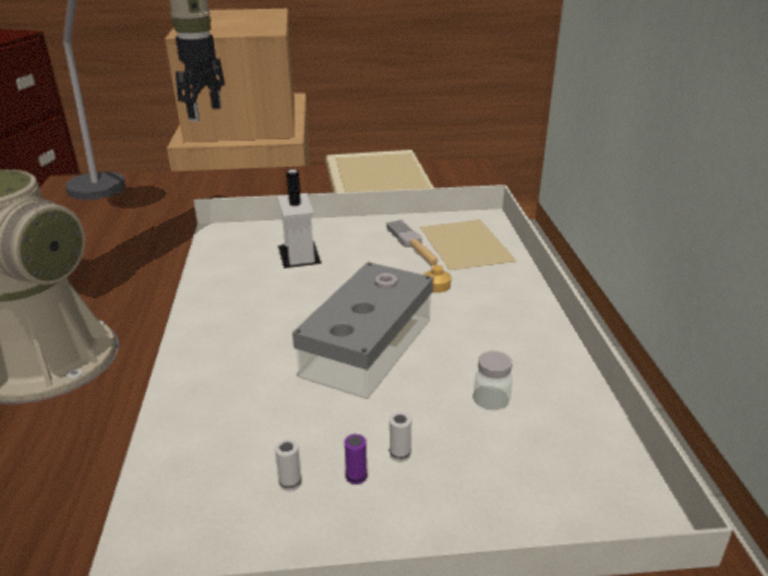

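```bash
python3 - <<'E'
from h import *
p=pickle.load(open("top0.pkl","rb")); save("topc",p["img"][160:270,355:435],6)
p=pickle.load(open("side0.pkl","rb")); save("sidec",p["img"][265:335,170:290],6)
E
```

```text
(no output)
```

View pics/topc.png

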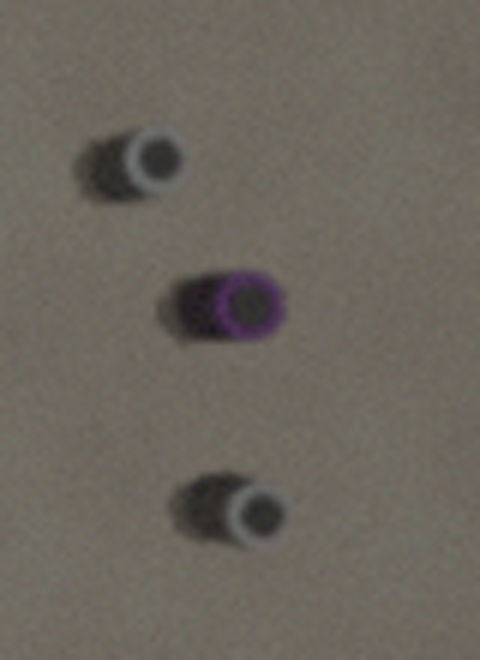

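View pics/sidec.png

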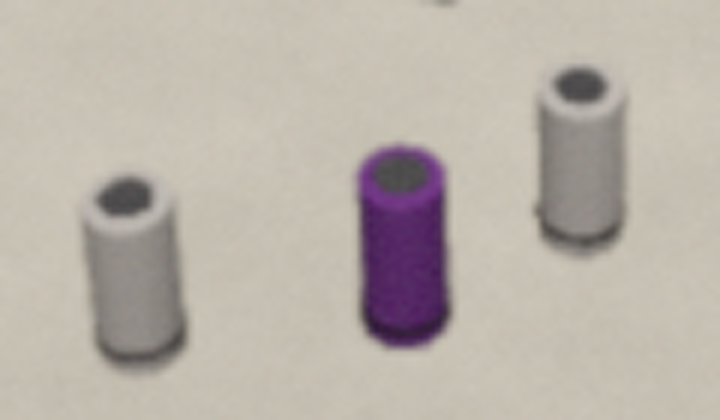

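The silver cartridges are at top-view (381,187) and (399,246), and in the side view at (267,292) and (191,311). The purple one between them, at (396,211), is the look-alike I have to leave alone. The collar is at about (255,184) in the top view, the pockets at (285,201) and (310,216), and the probe handle at about (130,253).

Next I'll measure positions in both cameras.

```bash
python3 - <<'E'
from h import *
p=pickle.load(open("top0.pkl","rb"));q=pickle.load(open("side0.pkl","rb"))
save("t_ch",p["img"][140:260,215:345],6); save("s_ch",q["img"][165:270,190:300],7); save("t_st",p["img"][220:275,110:180],10); save("s_st",q["img"][105:185,170:230],8)
W=cloud(p); V=cloud(q)
for n,uv in dict(c1=(381.2,186.7),c2=(398.7,245.8),dec=(396.5,210.8)).items(): print(n,world(p,[uv],.065),W[int(uv[1]),int(uv[0])])
# lid
for n,C in(("top",W),("side",V)):
    m=np.isfinite(C[...,2])&(abs(C[...,2]-.09)<.008)
    cnt,lab,st,_=cv2.connectedComponentsWithStats(m.astype(np.uint8)); i=1+np.argmax(st[1:,4])
    P=C[lab==i]; r=cv2.minAreaRect((P[:,:2]*1000).astype(np.float32)); print(n,r,P[:,2].mean())
    for nm,b in dict(c1=(.0,.0)).items(): pass
    m=np.isfinite(C[...,2])&(abs(C[...,2]-.118)<.006)&(C[...,1]>.2)
    P=C[m]; print("stand",len(P),cv2.minAreaRect((P[:,:2]*1000).astype(np.float32)))
    m=np.isfinite(C[...,2])&(C[...,2]>.135)&(C[...,2]<.25)&(C[...,1]>.2)&(C[...,0]>.3)
    P=C[m]; print("probe",len(P),P.min(0),P.max(0))
E
```

```text
c1 [[ 0.55857441 -0.28997717  0.065     ]] [ 0.56038509 -0.28967705  0.06452481]
c2 [[ 0.40917679 -0.32728164  0.065     ]] [ 0.41122868 -0.32559681  0.06507361]
dec [[ 0.49678664 -0.32564193  0.065     ]] [ 0.49882532 -0.32415701  0.06610713]
top ((536.9732666015625, -33.54536437988281), (248.11949157714844, 131.12852478027344), 57.83136749267578) 0.08928313718868383
stand 833 ((417.541259765625, 314.4240417480469), (60.17061996459961, 103.0341796875), 8.226143836975098)
probe 178 [0.40502266 0.30061758 0.13549759] [0.43033068 0.3274618  0.19223431]
side ((539.2431030273438, -32.62486267089844), (256.4801330566406, 132.81719970703125), 57.93250274658203) 0.08805398905349589
stand 1425 ((478.88092041015625, 1141.7724609375), (2098.228271484375, 1761.844970703125), 0.19567258656024933)
probe 8514 [0.30000831 0.29853193 0.13500181] [1.52797233 2.03225208 0.24999819]
```

View pics/t_ch.png

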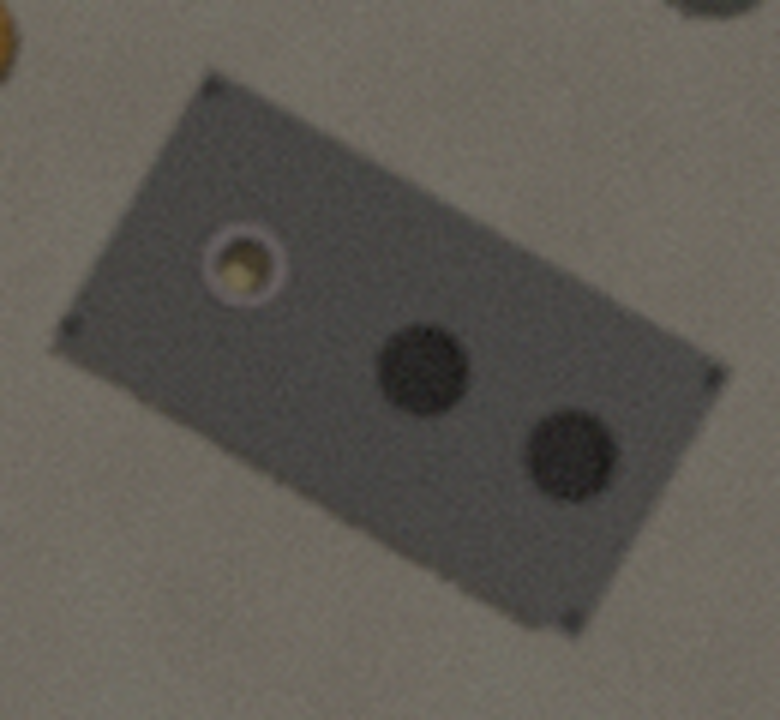

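View pics/s_ch.png

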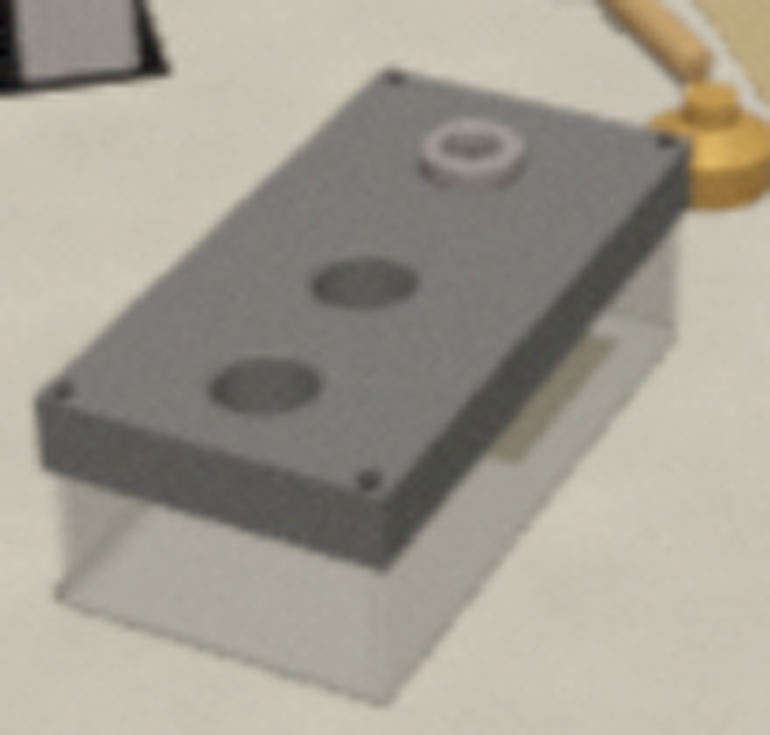

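View pics/t_st.png

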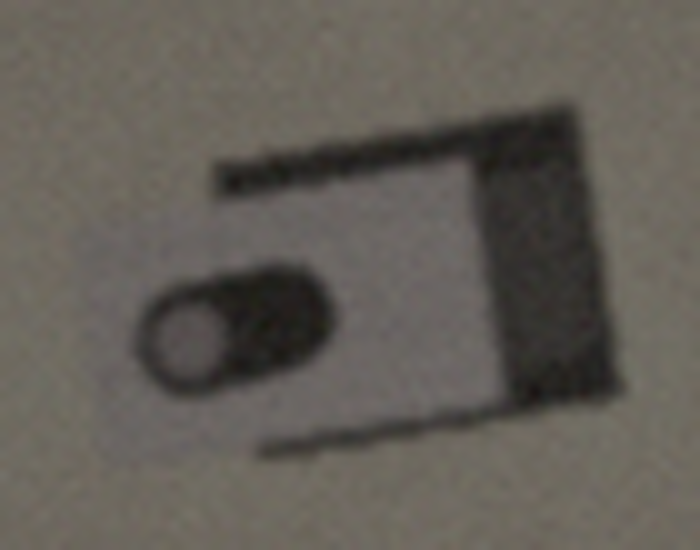

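View pics/s_st.png

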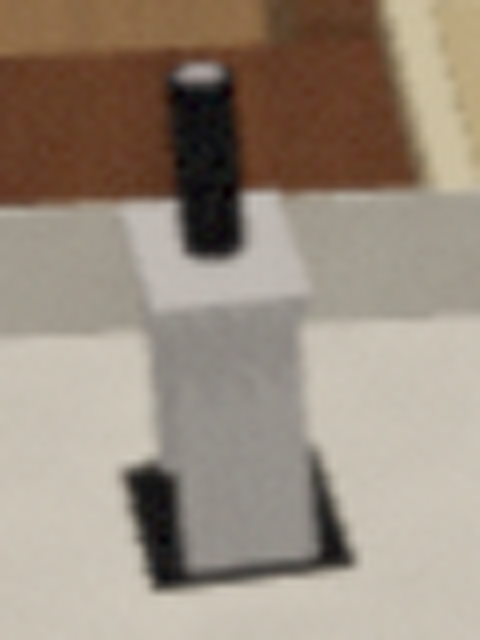

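```bash
python3 - <<'E'
from h import *
p=pickle.load(open("top0.pkl","rb"));q=pickle.load(open("side0.pkl","rb"))
def c(x,s,o): return (np.array(x)+.5)/s-.5+np.array(o)
T=(215,140);S=(190,165)
pts=dict(A=((570,456),6,T,(265,386),7,S,.09),B=((423,370),6,T,(364,284),7,S,.09),port=((246,265),6,T,(471,146),7,S,.1),
c1=((157,160),6,(355,160),(580,84),6,(170,265),.065),c2=((262,515),6,(355,160),(125,195),6,(170,265),.065),
dec=((251,305),6,(355,160),(402,173),6,(170,265),.065),
probe=((190,337),10,(110,220),(202,72),8,(170,105),.188))
for n,(a,s,o,b,s2,o2,z) in pts.items():
    w1=world(p,[c(a,s,o)],z)[0];w2=world(q,[c(b,s2,o2)],z)[0]
    # triangulate
    u1=und(p,c(a,s,o)).T;u2=und(q,c(b,s2,o2)).T
    X=cv2.triangulatePoints(np.c_[p["R"],p["t"]],np.c_[q["R"],q["t"]],u1,u2); X=(X[:3]/X[3]).ravel()
    print(n,np.round(w1*1000,1),np.round(w2*1000,1),np.round(X*1000,1))
# jar etc
for n,uv,z in(("jar",(338,128),.075),("weight",(207,144),.04)): print(n,world(p,[uv],z))
E
```

```text
A [ 491.5 -105.1   90. ] [ 493.5 -109.9   90. ] [ 492.6 -105.4   86.9]
B [528.6 -46.1  90. ] [530.4 -51.5  90. ] [529.7 -46.3  86.6]
port [573.4  25.  100. ] [575.   21.4 100. ] [574.4  25.1  97.8]
c1 [ 559.7 -288.9   65. ] [ 561.7 -289.9   65. ] [ 560.8 -289.2   64.3]
c2 [ 410.2 -326.2   65. ] [ 411.9 -325.9   65. ] [ 411.1 -326.1   65.3]
dec [ 497.8 -325.5   65. ] [ 500.  -325.6   65. ] [ 498.9 -325.5   65. ]
probe [418.4 314.1 188. ] [421.4 310.1 188. ] [419.7 314.7 186.3]
jar [[ 0.70943166 -0.18589     0.075     ]]
weight [[0.68641227 0.15118488 0.04      ]]
```

Emit:
send_rows(deltas=[[[0,0,5,0,0,-8],[5,-5,6,0,0,-16],[8,-9,6,0,0,-24],[11,-13,6,0,0,-32],[13,-17,6,0,0,-40],[15,-21,6,0,0,-48],[17,-25,6,0,0,-56],[18,-29,6,0,0,-64],[19,-33,6,0,0,-72],[20,-37,6,0,0,-80],[20.5,-41,6,0,0,-88],[21,-45,6,0,0,-96]]], jaw=0.3, force=30)

```text
clock: 2.1
tcp_pos: [0.4456, 0.0729, 0.2623]
orientation: [0.0, 0.868, 0.496, 0.0]
wrist_force: [-0.2, 0.1, 0.2]
finger_gap: 0.0554
```

Emit:
send_rows(deltas=[[[2,-5,0,0,0,-1.6],[4,-10,0,0,0,-1.6],[6,-15,-1,0,0,-1.6],[8,-20,-2,0,0,-1.6],[10,-25,-4,0,0,-1.6],[11,-30,-6,0,0,-1.6],[11.5,-34,-8,0,0,-1.6],[11.5,-36.2,-12,0,0,-1.6],[11.5,-36.2,-14,0,0,-1.6],[11.5,-36.2,-14,0,0,-1.6],[11.5,-36.2,-14,0,0,-1.6]]])

```text
clock: 3.2
tcp_pos: [0.5598, -0.2868, 0.1221]
orientation: [-0.001, 0.874, 0.486, -0.0]
wrist_force: [0.0, -0.3, 0.6]
finger_gap: 0.0552
```

```bash
python3 - <<'E'
from h import *
s=get_state();print(s["clock"],s["tcp_pos"],s["orientation"],s["finger_gap"])
q=read_camera("side"); p=read_camera("top"); pickle.dump((p,q),open("1.pkl","wb"))
t=s["tcp_pos"]
for n,c,o in(("s1",q,1),("t1",p,1)):
    uv=proj(c,[t]); print(n,uv); u,v=uv[0].astype(int)
    im=c["img"].copy(); im=cv2.resize(im[max(v-50,0):v+50,u-60:u+60],None,fx=6,fy=6,interpolation=cv2.INTER_CUBIC)
    for P in([t],[np.r_[.5605,-.2893,.065]]):
        w=(proj(c,P)[0]-[u-60,max(v-50,0)]+.5)*6-.5; cv2.drawMarker(im,tuple(int(x) for x in w),(255,0,0),0,12)
    save(n,im)
E
```

```text
3.2 [ 0.55981006 -0.28679975  0.12205108] [-9.66486759e-04  8.73708911e-01  4.86448044e-01 -3.24505605e-04] 0.05524003911044296
s1 [[265.24942258 255.25735257]]
t1 [[385.97552501 184.5877371 ]]
```

View pics/s1.png

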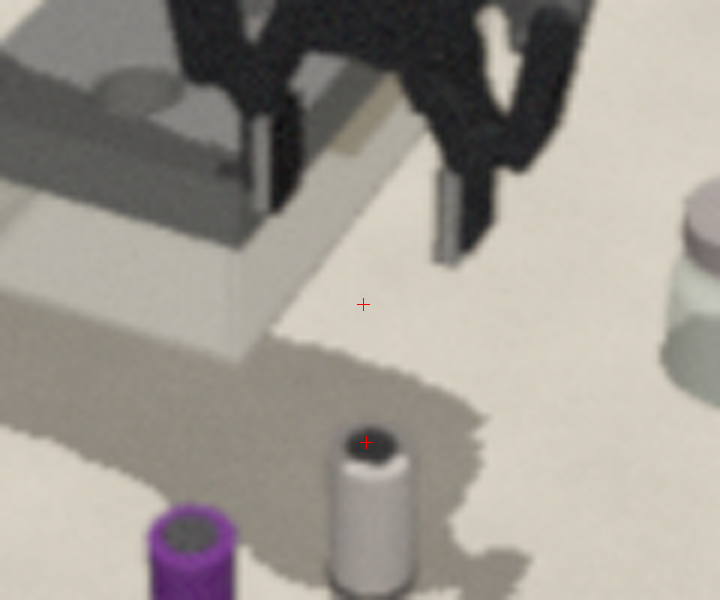

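View pics/t1.png

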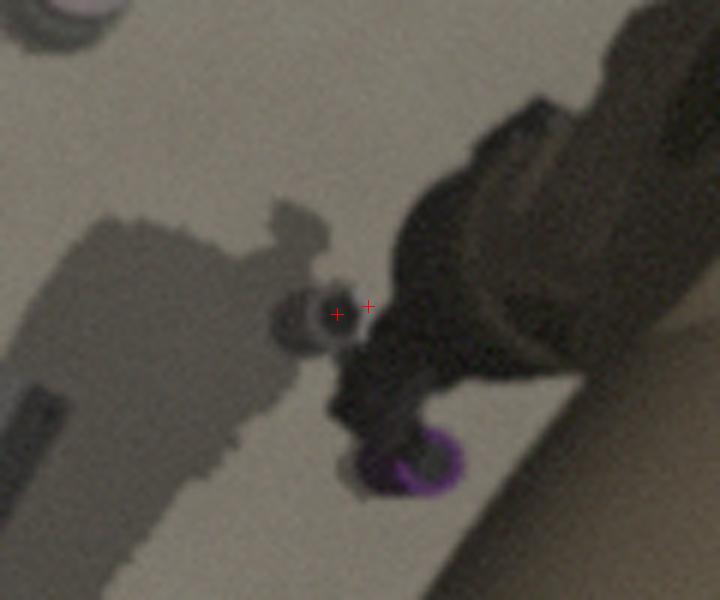

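```bash
python3 - <<'E'
from h import *
p,q=pickle.load(open("1.pkl","rb"))
print(get_state()["tcp_pos"])
W=cloud(q); ok=np.isfinite(W[...,2])
m=ok&(abs(W[...,0]-.56)<.1)&(abs(W[...,1]+.287)<.1)&(W[...,2]>.085)
P=W[m]; print(P[:,2].min())
lo=P[P[:,2]<.15]; 
d=np.array([.847,-.532]); 
a=(lo[:,:2]-[.5598,-.2868])@d; b=(lo[:,:2]-[.5598,-.2868])@np.array([.532,.847])
for sgn in(-1,1):
    k=a*sgn>0; print(sgn,k.sum(),"zmin",np.sort(lo[k,2])[:8].round(3),"inner",np.sort(a[k]*sgn)[:6].round(3),"b",np.percentile(b[k],[2,50,98]).round(3))
E
```

```text
[ 0.56149804 -0.28696899  0.12450442]
0.15314002149633188Traceback (most recent call last):
  File "<stdin>", line 11, in <module>
    return _quantile_unchecked(
        a, q, axis, out, overwrite_input, method, keepdims, weights)
    return _ureduce(a,
                    func=_quantile_ureduce_func,
    ...<5 lines>...
                    overwrite_input=overwrite_input,
                    method=method)
    r = func(a, **kwargs)
    result = _quantile(arr,
                       quantiles=q,
    ...<2 lines>...
                       out=out,
                       weights=wgt)
    slices_having_nans = np.isnan(arr[-1, ...])
                                  ~~~^^^^^^^^^
IndexError: index -1 is out of bounds for axis 0 with size 0
```

```bash
python3 - <<'E'
from h import *
for i in range(3):
    s=get_state(); print(s["clock"],s["tcp_pos"],s["qvel"].round(3))
q=read_camera("side"); pickle.dump(q,open("2.pkl","wb"))
s=get_state(); print(s["clock"],s["tcp_pos"])
W=cloud(q)
t=s["tcp_pos"]; uv=proj(q,[t])[0]
u,v=uv.astype(int); im=cv2.resize(q["img"][v-60:v+40,u-60:u+60],None,fx=6,fy=6,interpolation=cv2.INTER_CUBIC); save("s2",im)
for v in range(v-20,v+2,1):
    r=[]
    for u in range(240,288,2):
        r.append("%4.0f"%(W[v,u,2]*1000))
    print(v," ".join(r))
E
```

```text
3.3 [ 0.56149804 -0.28696899  0.12450442] [ 0.007 -0.014  0.005 -0.007 -0.001 -0.002]
3.3 [ 0.56149804 -0.28696899  0.12450442] [ 0.007 -0.014  0.005 -0.007 -0.001 -0.002]
3.3 [ 0.56149804 -0.28696899  0.12450442] [ 0.007 -0.014  0.005 -0.007 -0.001 -0.002]
3.35 [ 0.56177929 -0.28699933  0.12482648]
234   89   88   89   86  170  171  168  164   51   44   35   30   21   13    7    0    1   -0    0   -2  190  189  189  189
235   86   88   88   85  167  168  166  161   49   41   34   25   19   13    4   -2   -4   -0   -1    0  187  187  187  188
236   84   84   89   83  165  167  165  nan   45   37   31   23   15    9    1   -1   -2   -1   -0   -1  186  187  185  186
237   78   80   83   81   75  164  161  156   42   35   26   20   11    6   -2   -1   -2   -1   -2    0  183  181  183  184
238   78   80   81   75   70  160  159   48   40   32   23   18   10    2   -1   -0   -2    0   -2   -2  182  178  182  181
239   75   76   77   75   69  158  158   44   36   30   21   14    6   -2    0   -2   -2    1   -1   -2  178  177  179  178
240   70   75   75   73   66   59   47   42   34   26  
[... 1228 characters left out ...]
    5   -1   -2   -1    2   -1   -1    0   -3   -0   -1   -0   -2   -0   -1   -2
251   37   41   41   39   31   24   16   10    3   -0   -1    1   -3   -2   -2   -1   -0    0    0   -0   -0    0   -1    0
252   35   36   40   34   28   20   14    7   -3   -2   -1   -2   -3   -1   -0   -1   -1    0   -0    0   -0   -1   -2    0
253   32   35   36   33   25   18   11    3    0   -0   -1   -2    1    3   -1   -1   -2   -1   -1   -2   -1   -1   -3   -1
254   32   30   35   29   22   14    8   -0    0    0   -1   -2   -0   -2    1   -2   -0   -3    1    1    0    1    1   -1
255   28   27   30   26   19   11    6   -2   -1   -0   -0   -1    1    1   -1   -1   -1   -1    0    1   -3   -0   -1    3
```

View pics/s2.png

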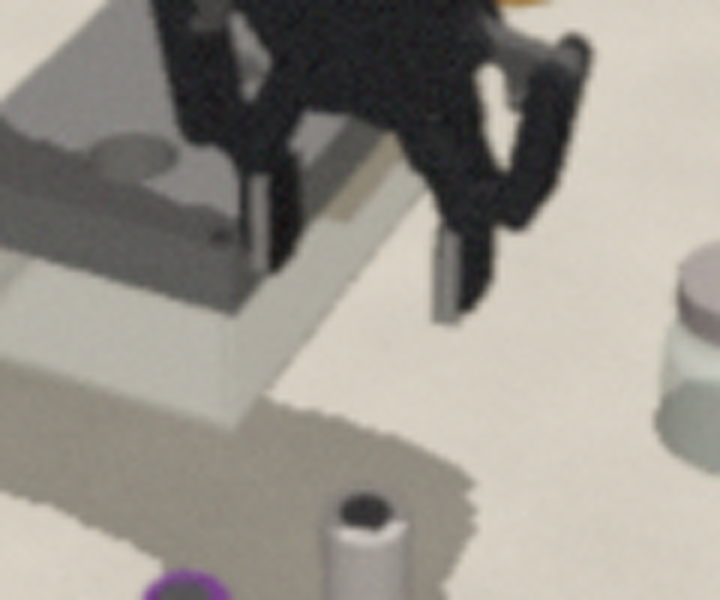

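```bash
python3 - <<'E'
from h import *
q=pickle.load(open("2.pkl","rb")); W=cloud(q)
for v in(235,237,239): print([W[v,u].round(3).tolist() for u in(250,252,253)])
for v in(241,245,247): print([W[v,u].round(3).tolist() for u in(279,281,283)])
q=pickle.load(open("side0.pkl","rb")); W=cloud(q); save("s0g",q["img"][40:90,105:160],10)
for v in range(60,84,1): print(v," ".join("%4.0f"%(1000*W[v,u,2]) for u in range(118,150,2)))
E
```

```text
[[0.531, -0.28, 0.168], [0.535, -0.278, 0.166], [0.538, -0.274, 0.163]]
[[0.531, -0.281, 0.164], [0.535, -0.278, 0.161], [0.537, -0.276, 0.16]]
[[0.531, -0.279, 0.158], [0.535, -0.28, 0.158], [0.55, -0.128, 0.044]]
[[0.582, -0.313, 0.174], [0.585, -0.314, 0.175], [0.59, -0.311, 0.172]]
[[0.582, -0.312, 0.164], [0.585, -0.315, 0.167], [0.59, -0.312, 0.164]]
[[0.582, -0.313, 0.161], [0.586, -0.314, 0.161], [0.625, -0.109, -0.001]]
60  309  308   86  311  309  304  304  303   84   82   83  280  280  283  281   79
61  306  304   77  309  305  297  301  300   76   76   78  277  280  277   75   76
62  303  302   76  306  303  298  298  296   74   75   69  275  274  276   70   70
63  301  300   70  301  300  297  295   65   70   66   68  271  272  274  270   65
64  297  298  298  300  299  294  292   62   62   63   64  267  271  269  268   58
65  294  293  296  296  296  291  289   59   59   59   55  266  268  268  265   55
66   53  293  292  294  291  290  285   56   52   51  nan  264  262  262  263   51
67   50  288  290  292  291  286  286   46   49   48   45  258  259  259  259   45
68 
[... 624 characters left out ...]
0    7    9    5    7   10    7    4
76 -187    9    4    3  258  259  257    5    3    5    5    4    2    4   -1    6
77 -196    4    3    1  253  254  254  253   -3   -1   -2   -1   -0    1   -4   -6
78 -192   -4   -7   -5  252  252  249  249   -3   -7   -6   -9   -6   -8   -6   -9
79 -204  -12  -12  -13  248  248  246  244  -15   -9  -12  -12  -15  -15  -14  -11
80 -212  -10  -14  -13  241  243  243  242  -16  -14  -16  -15  -16  -20  -14  -20
81 -222  -18  -22  -19  -22  -20  -22  -23  -18  -20  -21  -22  -21  -21  -22  -24
82 -227  -23  -20  -26  -25  -25  -26  -27  -29  -29  -25  -30  -31  -30  -32  -30
83 -233  -34  -29  -27  -32  -27  -30  -32  -35  -31  -31  -31  -35  -30  -37  -35
```

Emit:
send_rows(deltas=[[[-0.1,-0.2,-2,0,0,0],[-0.1,-0.2,-4,0,0,0],[-0.1,-0.2,-6,0,0,0],[-0.1,-0.2,-8,0,0,0],[-0.1,-0.2,-9,0,0,0],[-0.1,-0.2,-9,0,0,0],[-0.1,-0.2,-9,0,0,0]]])

```text
clock: 4.05
tcp_pos: [0.5604, -0.2894, 0.0336]
orientation: [0.001, 0.873, 0.487, 0.0]
wrist_force: [-0.8, -0.5, -0.0]
finger_gap: 0.0556
```

```bash
python3 - <<'E'
from h import *
s=get_state();print(s["clock"],s["tcp_pos"],s["wrist_force"],s["finger_gap"])
q=read_camera("side"); 
save("s3",q["img"][255:335,210:320],7)
W=cloud(q)
for v in range(275,292,1): print(v," ".join("%4.0f"%(1000*W[v,u,2]) for u in range(246,296,2)))
E
```

```text
4.05 [ 0.56036084 -0.28940069  0.03363164] [-0.83948841 -0.50039625 -0.0347687 ] 0.055556948457726074
275   -1   -3   71   70   -2   -1   -4   -1   -1   62   62   63   63    0   -2   -1   92   97   94   95   89   -1   -2    2   -1
276    1   -1   67   67   -5   -1    1    1   63   63   64   63   65   65    1   -1   91   93   92   92   85   -0   -1   -2    0
277   -1   -1   -3   -2   -1   -1    1   -1   65   63   63   63   66   64   -2    0   89   92   88   91   83    1   -1    0    1
278   -2   -2    0   -1   -2    2   -3   63   63   64   64   64   65   65   -2   -1   86   88   86   88   82   -1    0   -0   -2
279   -1   -3    0   -2   -0    1   -0   63   65   62   64   63   67   64   63   -1   85   86   83   86   77    0   -2   -1    0
280    0   -2    0    0    1    1   -0   62   62   63   66   66   63   64   61   -3   84   84   81   84   -1    0   -1   -1   -0
281    2    1   -1   -1   -1    0   -0   63   63   65   66   63   64   65   60   -3   79   79   78   80   -2    2    1   -1    0
282    0    1   -2   -1   -0    1   -1   60   65   65   63   64   65   65   56   -2   78   77  
[... 494 characters left out ...]
   45   -0   -1   -1    0   -1    1   -1   -4   -2   -1
287   -2   -1   -3    0   -1   -0   -2   47   50   56   53   55   54   51   42   -1   -0   -2    1   -1   -0    1    1   -3   -1
288   -0    0   -2    1   -2    1   -2   43   48   51   52   52   51   49   35    0   -0   -1   -1   -1   -0   -0   -1    0    1
289   -3   -3   -2   -1   -1    2   -2   41   48   46   48   50   50   45   36    0    0    1    1    1    1   -0   -4    0   -1
290    1    0   -3   -0   -1   -1   -2   39   43   45   49   45   48   43   -1    2   -3   -2    1   -0   -2   -0   -1   -1   -1
291   -1    1    1   -3    1    0    2   35   40   43   45   44   44   40   -1   -2   -2   -2    0   -1   -1   -2   -2    1   -1
```

View pics/s3.png

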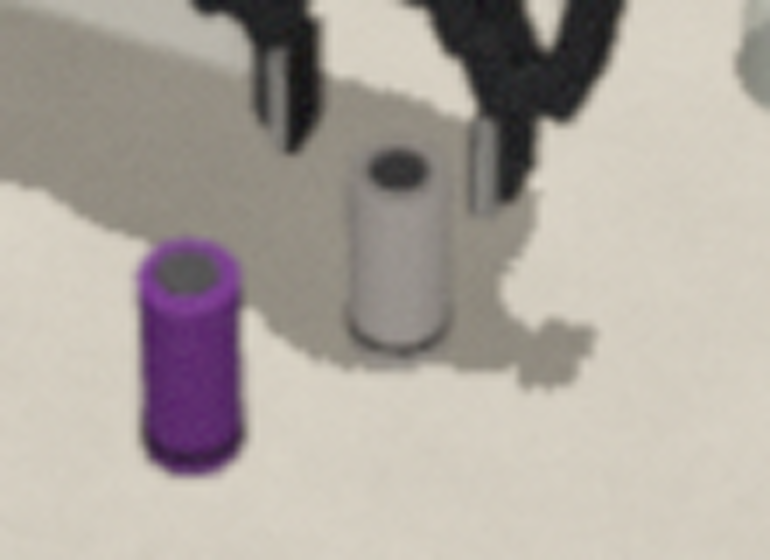

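Emit:
send_rows(deltas=[[[0,0,-1.2,0,0,0],[0,0,-2.3,0,0,0],[0,0,-2.3,0,0,0],[0,0,-2.3,0,0,0]]])

```text
clock: 4.5
tcp_pos: [0.5588, -0.289, 0.0083]
orientation: [-0.001, 0.874, 0.487, -0.0]
wrist_force: [1.0, -0.3, -0.4]
finger_gap: 0.0557
```

Emit:
send_rows(deltas=[[[0,0,0,0,0,0],[0,0,0,0,0,0],[0,0,0,0,0,0],[0,0,0,0,0,0],[0,0,0,0,0,0],[0,0,0,0,0,0]]], jaw=-1, force=30)

```text
clock: 5.1
tcp_pos: [0.5597, -0.2896, 0.0095]
orientation: [0.0, 0.874, 0.487, 0.0]
wrist_force: [0.1, -0.4, 2.6]
finger_gap: 0.029
```

```bash
python3 - <<'E'
from h import *
s=get_state();print(s["clock"],s["tcp_pos"],s["wrist_force"],s["finger_gap"])
q=read_camera("side"); 
save("s4",q["img"][255:335,210:320],7)
E
```

```text
5.1 [ 0.55974552 -0.28958653  0.00949745] [ 0.09624174 -0.36192304  2.58401899] 0.02896332949728241
```

View pics/s4.png

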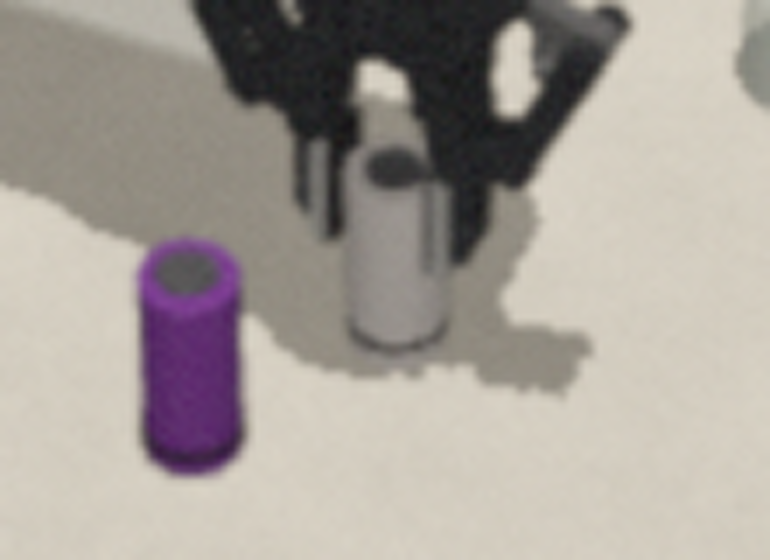

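Emit:
send_rows(deltas=[[[0,0,2,0,0,0],[0,0,5,0,0,0],[0,0,9,0,0,0],[0,0,13,0,0,0],[-0.6,4.8,14,0,0,0],[-1.2,9.6,14,0,0,0],[-1.8,14.4,14,0,0,0],[-2.4,19,14,0,0,0],[-2.9,22.5,14,0,0,0],[-3.1,24.2,14,0,0,0],[-3.1,24.2,12,0,0,0],[-3.1,24.2,12,0,0,0]]])

```text
clock: 6.35
tcp_pos: [0.5264, -0.046, 0.1271]
orientation: [-0.001, 0.873, 0.487, -0.002]
wrist_force: [-1.4, -0.7, -1.2]
finger_gap: 0.029
```

```bash
python3 - <<'E'
from h import *
s=get_state();print(s["clock"],s["tcp_pos"],s["wrist_force"],s["finger_gap"])
q=read_camera("side"); p=read_camera("top"); s=get_state();print(s["clock"],s["tcp_pos"]); pickle.dump((p,q),open("5.pkl","wb"))
save("s5",q["img"][165:265,190:300],7)
save("t5",p["img"][140:260,215:345],6)
E
```

```text
6.35 [ 0.52640755 -0.04603431  0.12706208] [-1.42765001 -0.66823517 -1.15480068] 0.02895019711384121
6.45 [ 0.527754   -0.0472604   0.12881544]
```

View pics/s5.png

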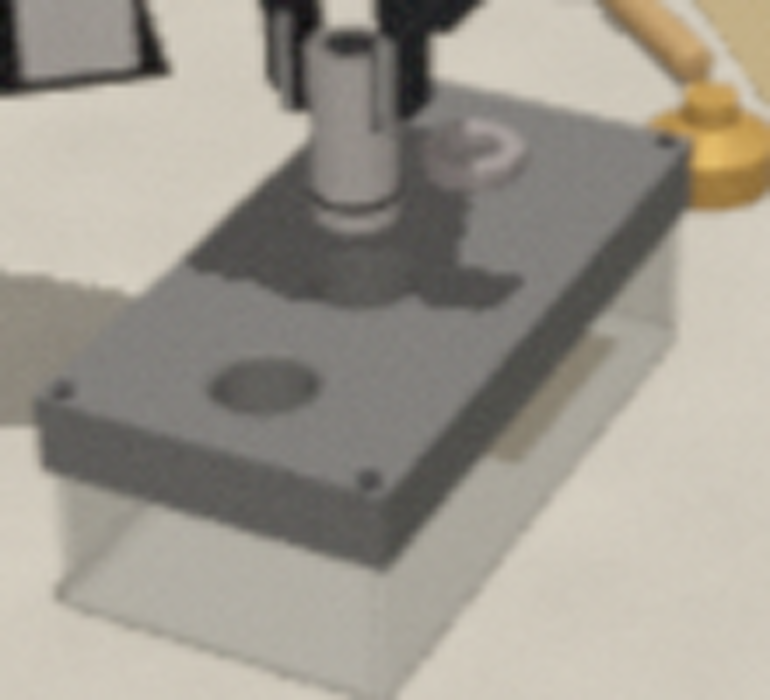

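View pics/t5.png

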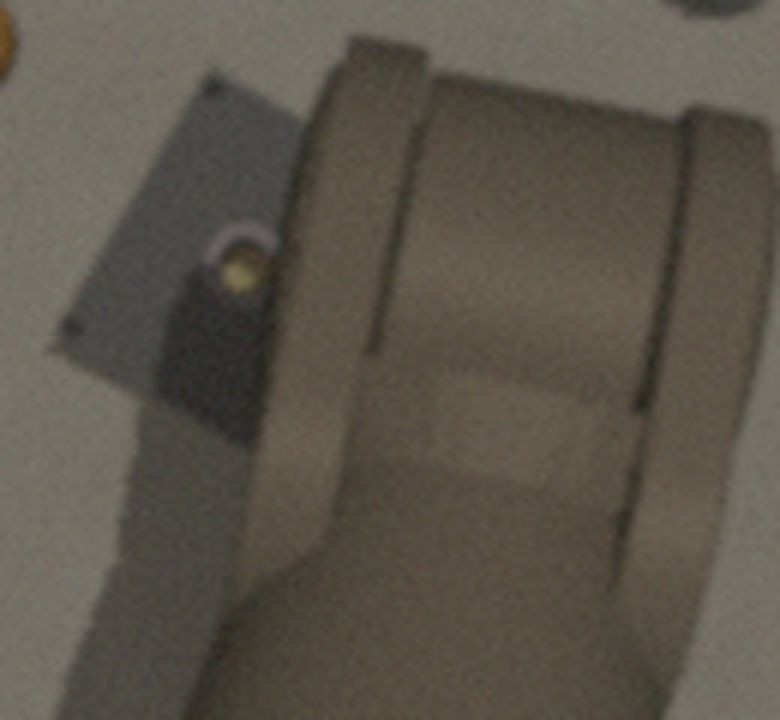

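```bash
cat >> h.py <<'E'
from scipy.optimize import least_squares
def cyl(q,uv0,r,zr,rad=.03):
    "vertical cylinder centre from side depth: points near, z in zr"
    W=cloud(q); g=world(q,[uv0])[0]
    m=np.isfinite(W[...,2])&(W[...,2]>zr[0])&(W[...,2]<zr[1])&(np.hypot(W[...,0]-g[0],W[...,1]-g[1])<rad)
    P=W[m]; c=-q["R"].T@q["t"]; v=(g-c)[:2]; v/=np.linalg.norm(v)
    # axis with tilt
    zm=np.mean(zr)
    f=lambda a: np.hypot(P[:,0]-a[0]-a[2]*(P[:,2]-zm),P[:,1]-a[1]-a[3]*(P[:,2]-zm))-r
    s=least_squares(f,np.r_[g[:2]+v*r,0,0],loss="soft_l1",f_scale=.002)
    return s.x,len(P),np.sqrt(np.mean(s.fun**2))
E
python3 - <<'E'
from h import *
p,q=pickle.load(open("5.pkl","rb"))
c=lambda x:(np.array(x)+.5)/7-.5+np.array([190,165])
print(cyl(q,c((350,120)),.015,(.125,.178)))
print("bottom",world(q,[c((356,217))],.119),"top",world(q,[c((350,42))],.184))
W=cloud(q)
for v in range(172,200): 
    u=int(c((352,0))[0]); print(v,W[v,u].round(4))
q0=pickle.load(open("side0.pkl","rb"));print("c1 at start",cyl(q0,(267,294),.015,(.012,.06)),"c2",cyl(q0,(191,313),.015,(.012,.06)))
E
```

```text
(array([ 0.5298435 , -0.04591847,  0.04624852, -0.06982662]), 313, np.float64(0.0046797540784825654))
bottom [[ 0.52812507 -0.05452261  0.119     ]] top [[ 0.52801885 -0.0504712   0.184     ]]
172 [ 0.5264 -0.0534  0.1819]
173 [ 0.5262 -0.0559  0.1807]
174 [ 0.526  -0.0591  0.1799]
175 [ 0.5259 -0.0593  0.1773]
176 [ 0.5258 -0.0602  0.1752]
177 [ 0.5259 -0.0574  0.171 ]
178 [ 0.5256 -0.0612  0.1705]
179 [ 0.5256 -0.0597  0.1671]
180 [ 0.5256 -0.0593  0.1642]
181 [ 0.5255 -0.0589  0.1613]
182 [ 0.5255 -0.0582  0.1582]
183 [ 0.5254 -0.0589  0.156 ]
184 [ 0.5253 -0.0586  0.1531]
185 [ 0.5253 -0.0588  0.1506]
186 [ 0.5252 -0.0583  0.1476]
187 [ 0.5252 -0.0578  0.1446]
188 [ 0.5251 -0.0576  0.1418]
189 [ 0.525  -0.0584  0.1396]
190 [ 0.5249 -0.0595  0.1375]
191 [ 0.5248 -0.059   0.1345]
192 [ 0.5248 -0.0583  0.1313]
193 [ 0.5248 -0.0575  0.1281]
194 [ 0.5246 -0.0597  0.1267]
195 [ 0.5244 -0.0623  0.1255]
196 [ 0.5244 -0.0604  0.1216]
197 [ 0.5244 -0.059   0.118 ]
198 [ 0.5265 -0.0177  0.0898]
199 [ 0.5264 -0.0187  0.0875]
c1 at start (array([ 0.56309323, -0.28860614, -0.00856371, -0.00075527]), 251, np.float64(0.0010173835137832613)) c2 (array([ 0.41254269, -0.3249164 ,  0.0253184 ,  0.01918626]), 300, np.float64(0.0009517787063067197))
```

Emit:
send_rows(deltas=[[[0.2,-0.05,0,0,0,0],[0.2,-0.05,-1,0,0,0],[0.2,-0.05,-2,0,0,0],[0.2,-0.05,-2.6,0,0,0],[0.2,-0.05,-2.6,0,0,0],[0.2,-0.05,-3.2,0,0,0],[0.2,-0.05,-3.6,0,0,0],[0.2,-0.05,-3.6,0,0,0],[0.2,-0.05,-3.6,0,0,0]]])

```text
clock: 7.35
tcp_pos: [0.5305, -0.0479, 0.0931]
orientation: [0.0, 0.874, 0.487, 0.0]
wrist_force: [-0.0, 0.5, -1.4]
finger_gap: 0.0287
```

```bash
python3 - <<'E'
from h import *
s=get_state();print(s["clock"],s["tcp_pos"],s["wrist_force"],s["ft_torque"],s["finger_gap"])
q=read_camera("side"); s=get_state();print(s["clock"],s["tcp_pos"],s["wrist_force"])
save("s6",q["img"][165:265,190:300],7)
E
```

```text
7.35 [ 0.5304688  -0.04787148  0.09313568] [-0.0134313   0.50970842 -1.38440366] [0.01800066 0.08429759 0.00482099] 0.028746203732974117
7.4 [ 0.53049487 -0.04786586  0.09323237] [-0.80672207 -0.12371113 -0.23978908]
```

View pics/s6.png

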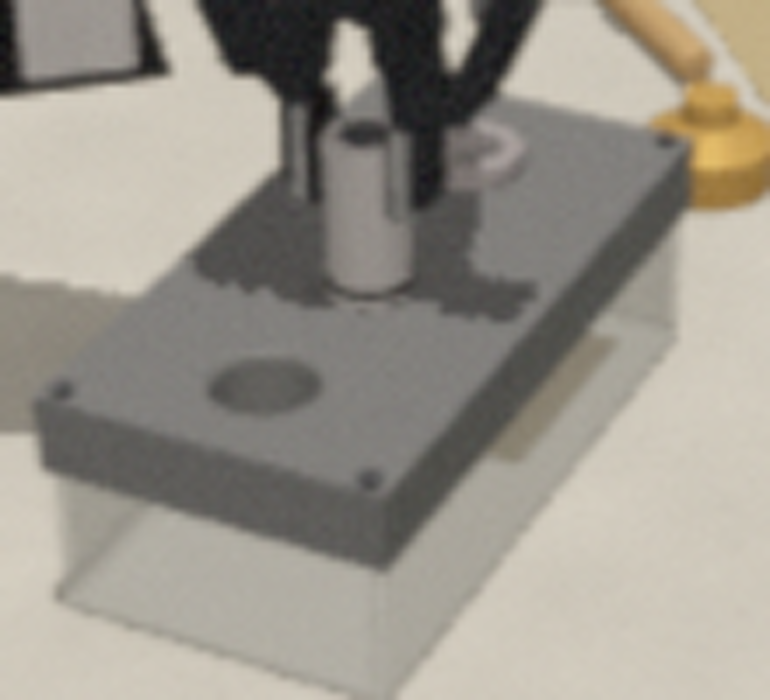

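Emit:
send_rows(deltas=[[[-0.1,0,-0.4,0,0,0],[-0.1,0,-0.8,0,0,0],[-0.1,0,-1.3,0,0,0],[-0.1,0,-1.8,0,0,0],[-0.1,0,-2.3,0,0,0],[-0.1,0,-2.3,0,0,0],[-0.1,0,-2.3,0,0,0]]])

```text
clock: 8.1
tcp_pos: [0.5292, -0.0478, 0.0699]
orientation: [-0.0, 0.874, 0.487, -0.0]
wrist_force: [-0.3, 0.7, -1.1]
finger_gap: 0.0288
```

```bash
python3 - <<'E'
from h import *
s=get_state();print(s["clock"],s["tcp_pos"],s["wrist_force"],s["ft_torque"],s["finger_gap"])
q=read_camera("side"); s=get_state();print(s["clock"],s["tcp_pos"],s["wrist_force"])
save("s7",q["img"][165:265,190:300],7)
E
```

```text
8.1 [ 0.52924724 -0.04779569  0.06992581] [-0.32232018  0.70886108 -1.1257069 ] [0.0394461  0.03798476 0.00702108] 0.028809014586172858
8.15 [ 0.52925536 -0.04781436  0.07001025] [-0.67260665  0.10492447 -0.59290745]
```

View pics/s7.png

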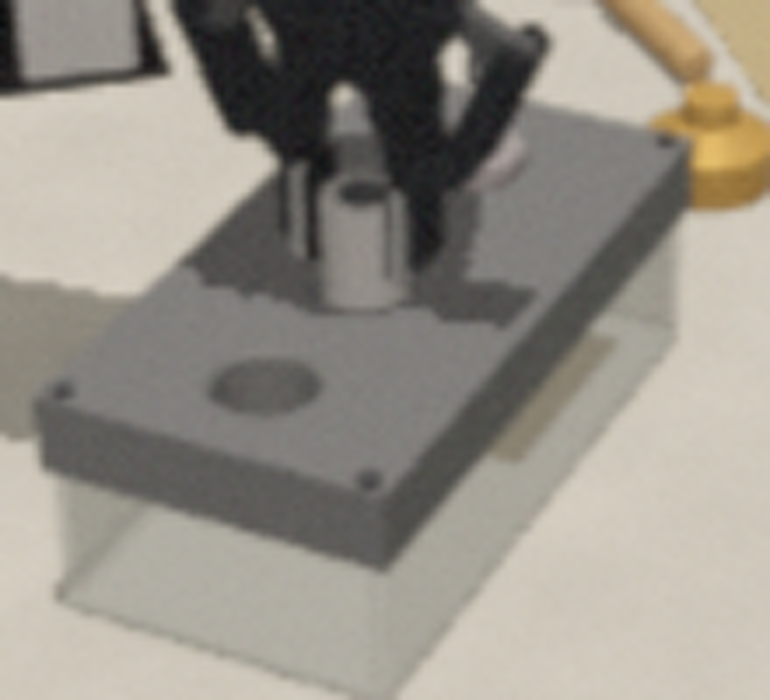

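Emit:
send_rows(deltas=[[[0,0,0,0,0,0],[0,0,0,0,0,0],[0,0,0,0,0,0],[0,0,0,0,0,0],[0,0,2,0,0,0],[0,0,5,0,0,0],[0,0,9,0,0,0],[-1,-4,9,0,0,0],[-3,-8,9,0,0,0],[-5,-12,9,0,0,0],[-7,-16,9,0,0,0],[-9,-20,9,0,0,0]]], jaw=0.2)

```text
clock: 9.35
tcp_pos: [0.4386, -0.2492, 0.1604]
orientation: [0.0, 0.874, 0.487, 0.0]
wrist_force: [0.5, -0.7, 0.4]
finger_gap: 0.0509
```

Emit:
send_rows(deltas=[[[-2,-4,0,0,0,0],[-2.8,-7,-2,0,0,0],[-2.8,-7.8,-5,0,0,0],[-2.8,-7.8,-7,0,0,0],[-2.8,-7.8,-7,0,0,0],[-2.8,-7.8,-7,0,0,0]]])

```text
clock: 9.95
tcp_pos: [0.4113, -0.3256, 0.0903]
orientation: [-0.0, 0.874, 0.487, -0.0]
wrist_force: [-0.2, -0.4, 0.7]
finger_gap: 0.0511
```

```bash
python3 - <<'E'
from h import *
s=get_state();print(s["clock"],s["tcp_pos"],s["wrist_force"],s["orientation"],s["finger_gap"])
q=read_camera("side"); 
p=read_camera("top"); s=get_state();print(s["clock"],s["tcp_pos"])
save("s8",q["img"][255:345,150:280],6); save("s8b",q["img"][165:265,190:300],6)
save("t8",p["img"][140:260,215:345],6)
E
```

```text
9.95 [ 0.41128833 -0.32562589  0.09031092] [-0.21478924 -0.42299391  0.72715958] [-3.49347433e-04  8.73616887e-01  4.86614230e-01 -6.08755995e-05] 0.0511352722329416
10.05 [ 0.41231368 -0.32627911  0.09152664]
```

View pics/s8.png

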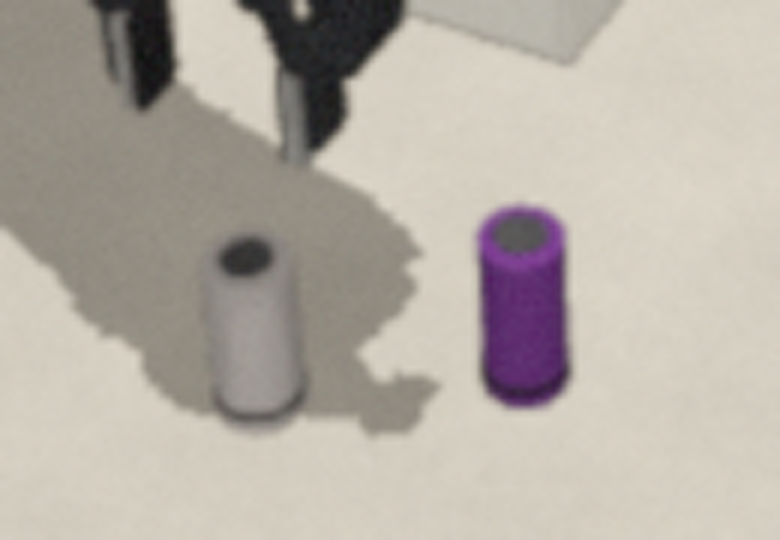

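View pics/t8.png

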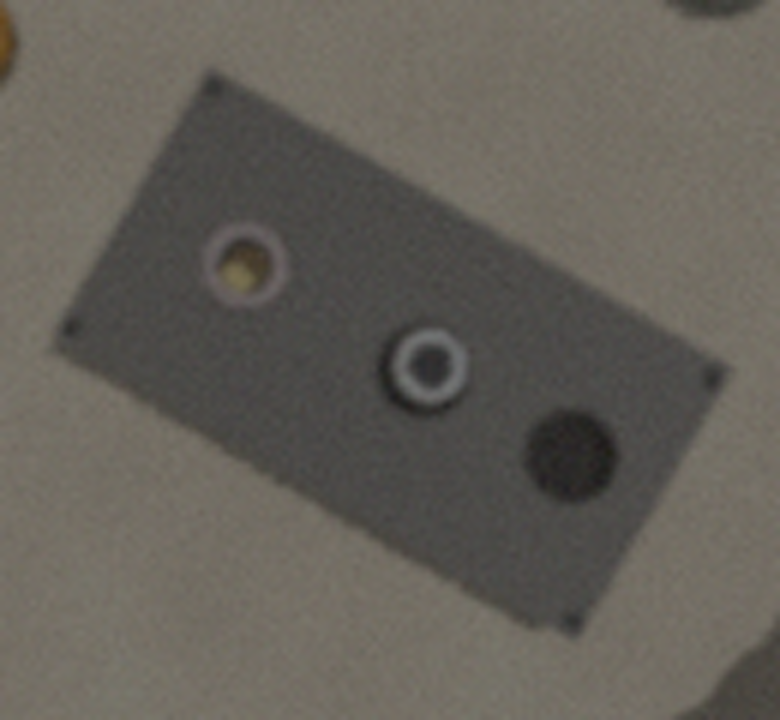

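View pics/s8b.png

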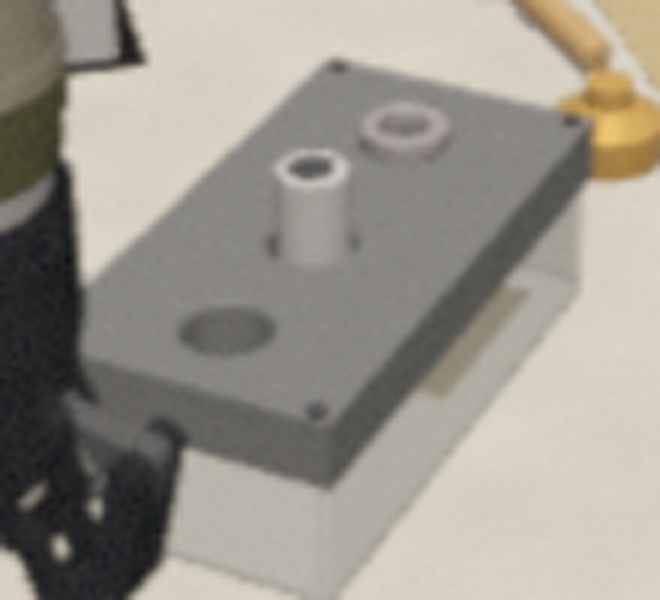

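Emit:
send_rows(deltas=[[[-0.1,0,-2,0,0,0],[-0.1,0,-4,0,0,0],[-0.1,0,-6,0,0,0],[-0.1,0,-7.5,0,0,0],[-0.1,0,-8.2,0,0,0],[-0.1,0,-8.2,0,0,0],[-0.1,0,-8.2,0,0,0]]])

```text
clock: 10.75
tcp_pos: [0.4112, -0.3264, 0.0092]
orientation: [0.001, 0.874, 0.487, 0.0]
wrist_force: [-0.3, 0.0, 0.7]
finger_gap: 0.0514
```

Emit:
send_rows(deltas=[[[0,0,0,0,0,0],[0,0,0,0,0,0],[0,0,0,0,0,0],[0,0,0,0,0,0],[0,0,0,0,0,0],[0,0,0,0,0,0]]], jaw=-1, force=30)

```text
clock: 11.35
tcp_pos: [0.4111, -0.3266, 0.0093]
orientation: [0.001, 0.874, 0.487, 0.0]
wrist_force: [-0.7, 0.8, 6.5]
finger_gap: 0.0292
```

```bash
python3 - <<'E'
from h import *
s=get_state();print(s["clock"],s["tcp_pos"],s["wrist_force"],s["finger_gap"])
q=read_camera("side"); save("s9",q["img"][255:345,150:280],6)
E
```

```text
11.35 [ 0.411089   -0.32656902  0.00926214] [-0.73498678  0.7943915   6.54758963] 0.029188257878043775
```

View pics/s9.png

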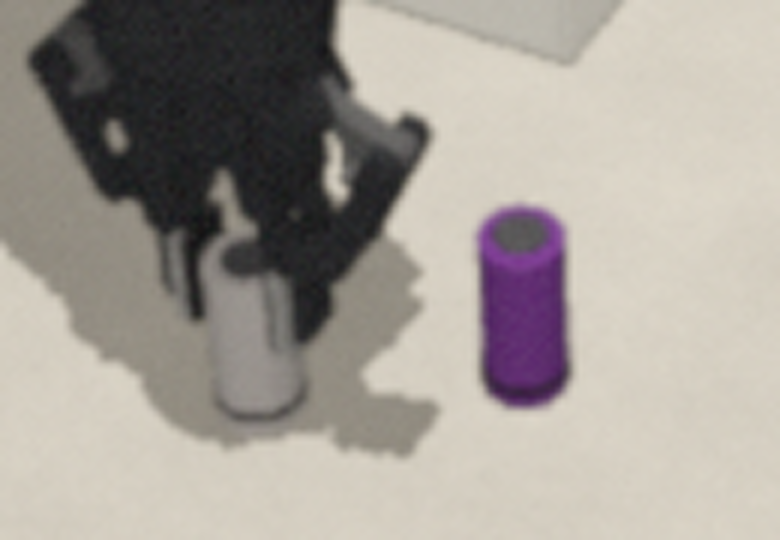

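Emit:
send_rows(deltas=[[[0,0,2,0,0,0],[0,0,5,0,0,0],[0,0,9,0,0,0],[0,0,13,0,0,0],[1.6,4.4,14,0,0,0],[3.2,8.8,14,0,0,0],[4.9,13.2,14,0,0,0],[6.5,17.6,14,0,0,0],[7.6,20.7,13,0,0,0],[8.1,22,11.9,0,0,0],[8.1,22,10,0,0,0],[8.1,22,10,0,0,0]]])

```text
clock: 12.6
tcp_pos: [0.4894, -0.1049, 0.1056]
orientation: [-0.002, 0.873, 0.487, -0.002]
wrist_force: [-0.6, -0.1, -1.1]
finger_gap: 0.0291
```

```bash
python3 - <<'E'
from h import *
s=get_state();print(s["clock"],s["tcp_pos"],s["wrist_force"],s["finger_gap"])
q=read_camera("side"); s=get_state();print(s["clock"],s["tcp_pos"])
save("s10",q["img"][165:265,190:300],7)
E
```

```text
12.6 [ 0.48939613 -0.10492323  0.10555994] [-0.59131086 -0.12538625 -1.09376131] 0.029094521947267055
12.65 [ 0.49002077 -0.10560653  0.10683063]
```

View pics/s10.png

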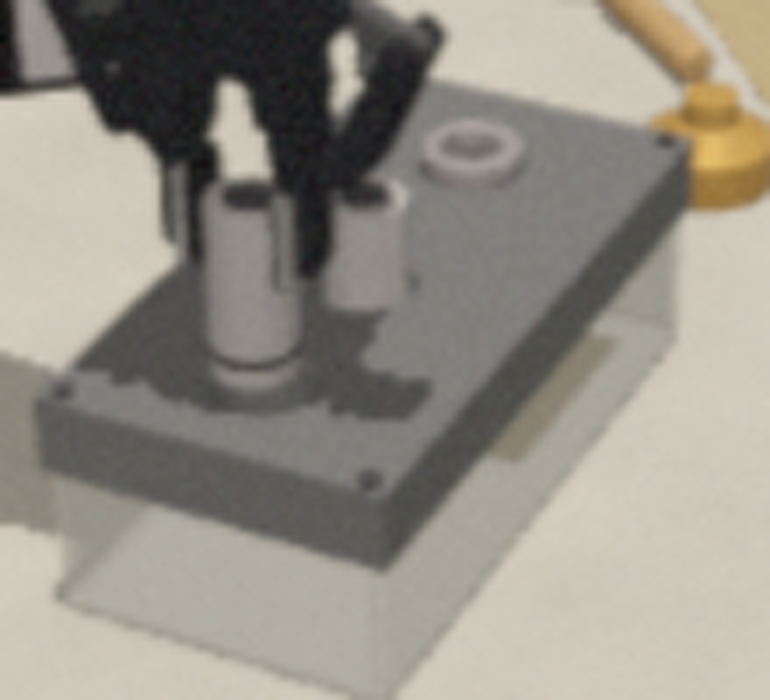

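Emit:
send_rows(deltas=[[[0.1,0,0,0,0,0],[0.1,0,0,0,0,0],[0.1,0,-0.7,0,0,0],[0.1,0,-1.2,0,0,0],[0.1,0,-1.2,0,0,0]]])

```text
clock: 13.15
tcp_pos: [0.4917, -0.1058, 0.0952]
orientation: [-0.001, 0.874, 0.486, -0.0]
wrist_force: [0.1, 0.9, -1.1]
finger_gap: 0.0291
```

```bash
python3 - <<'E'
from h import *
s=get_state();print(s["clock"],s["tcp_pos"],s["wrist_force"],s["finger_gap"])
q=read_camera("side"); s=get_state();print(s["clock"],s["tcp_pos"])
save("s11",q["img"][165:265,190:300],7)
E
```

```text
13.15 [ 0.49168524 -0.10584043  0.0952306 ] [ 0.07216716  0.89337923 -1.07264806] 0.029118663749970217
13.2 [ 0.49191514 -0.10582353  0.09560056]
```

View pics/s11.png

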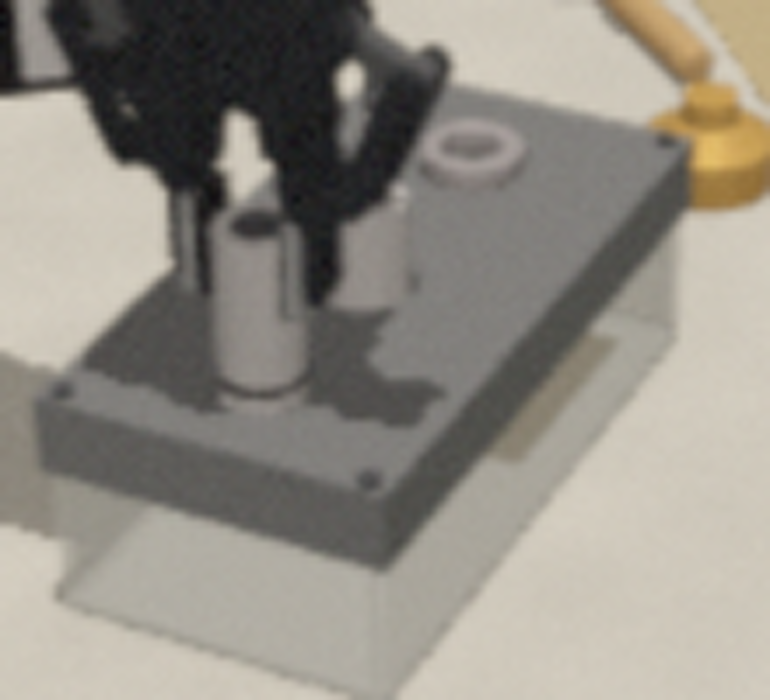

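Emit:
send_rows(deltas=[[[0.05,-0.1,-0.3,0,0,0],[0.05,-0.1,-0.8,0,0,0],[0.05,-0.1,-1.3,0,0,0],[0.05,-0.1,-1.8,0,0,0],[0.05,-0.1,-2.3,0,0,0],[0.05,-0.1,-2.5,0,0,0],[0.05,-0.1,-2.5,0,0,0]]])

```text
clock: 13.9
tcp_pos: [0.4926, -0.1067, 0.0706]
orientation: [-0.0, 0.874, 0.487, -0.0]
wrist_force: [0.2, -0.0, -0.3]
finger_gap: 0.0291
```

```bash
python3 - <<'E'
from h import *
s=get_state();print(s["clock"],s["tcp_pos"],s["wrist_force"],s["finger_gap"])
q=read_camera("side"); s=get_state();print(s["clock"],s["tcp_pos"],s["wrist_force"])
save("s12",q["img"][165:265,190:300],7)
E
```

```text
13.9 [ 0.49261339 -0.10671499  0.07064567] [ 0.19195999 -0.00796463 -0.3459916 ] 0.029057978326063008
13.95 [ 0.49284007 -0.10681825  0.07097202] [ 0.08742338  0.11070885 -0.71366943]
```

View pics/s12.png

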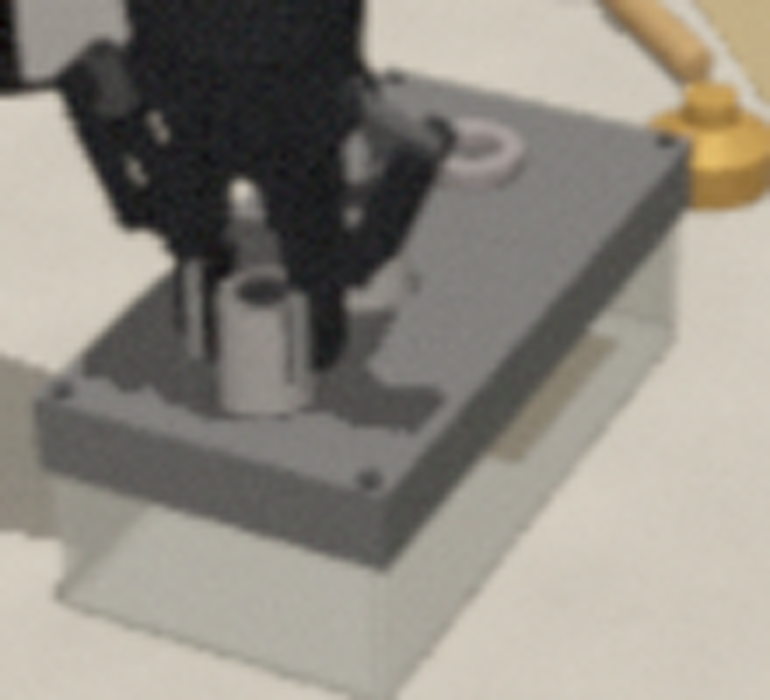

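Emit:
send_rows(deltas=[[[0,0,-0.1,0,0,0],[0,0,-0.1,0,0,0],[0,0,-0.1,0,0,0],[0,0,-0.1,0,0,0],[0,0,2,0,0,0],[0,0,6,0,0,0],[0,0,10,0,0,0],[0,0,14,0,0,0],[-0.8,4.8,15,0,0,0],[-1.6,9.6,15,0,0,0],[-2.4,14.4,15,0,0,0],[-3.2,19,15,0,0,0]]], jaw=0.2)

```text
clock: 15.15
tcp_pos: [0.4606, 0.0847, 0.2216]
orientation: [0.0, 0.874, 0.486, 0.001]
wrist_force: [0.2, -0.2, -0.4]
finger_gap: 0.051
```

Emit:
send_rows(deltas=[[[-0.8,4.8,0,0,0,0],[-1.6,9.6,0,0,0,0],[-2.4,14,0,0,0,0],[-3,17,0,0,0,0],[-3,17,0,0,0,0],[-3,17,0,0,0,0]]], jaw=0.2)

```text
clock: 15.75
tcp_pos: [0.4306, 0.2535, 0.2211]
orientation: [0.0, 0.873, 0.487, -0.0]
wrist_force: [0.4, 0.1, -0.5]
finger_gap: 0.0511
```

```bash
python3 - <<'E'
from h import *
s=get_state();print(s["clock"],s["tcp_pos"],s["joint_pos"],s["wrist_force"],s["finger_gap"])
q=read_camera("side");p=read_camera("top"); s=get_state();print(s["clock"],s["tcp_pos"],s["wrist_force"]); pickle.dump((p,q),open("13.pkl","wb"))
save("s13",q["img"][165:265,190:300],6)
save("t13",p["img"][140:260,215:345],6)
save("s13b",q["img"][75:190,150:260],6)
E
```

```text
15.75 [0.43061959 0.2535449  0.22105366] [ 3.71673684e-01  1.62078145e-01 -1.03796200e-01  1.30511801e+00
 -4.77724868e-04  2.49494885e+00] [ 0.38567793  0.06530281 -0.45548924] 0.05113506002173593
15.85 [0.43104984 0.25235491 0.22111206] [0.42993495 0.46242995 0.24017514]
```

View pics/s13.png

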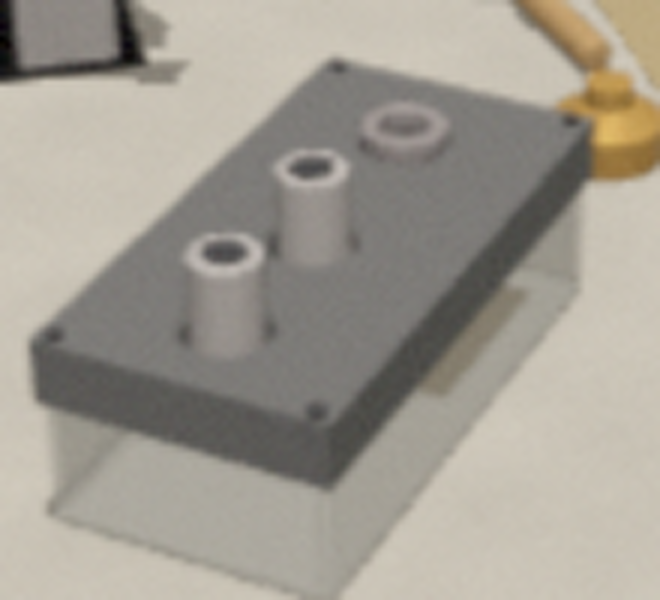

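View pics/t13.png

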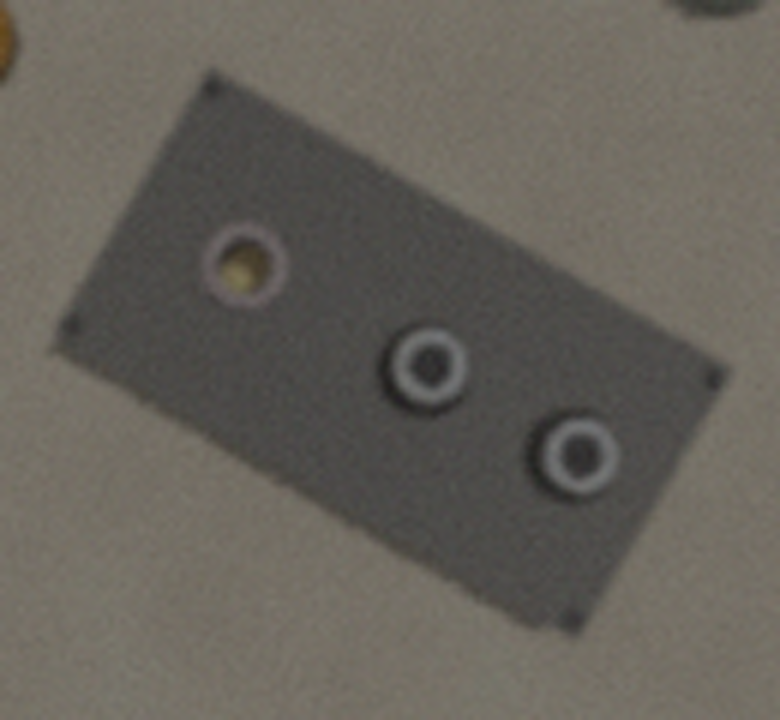

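View pics/s13b.png

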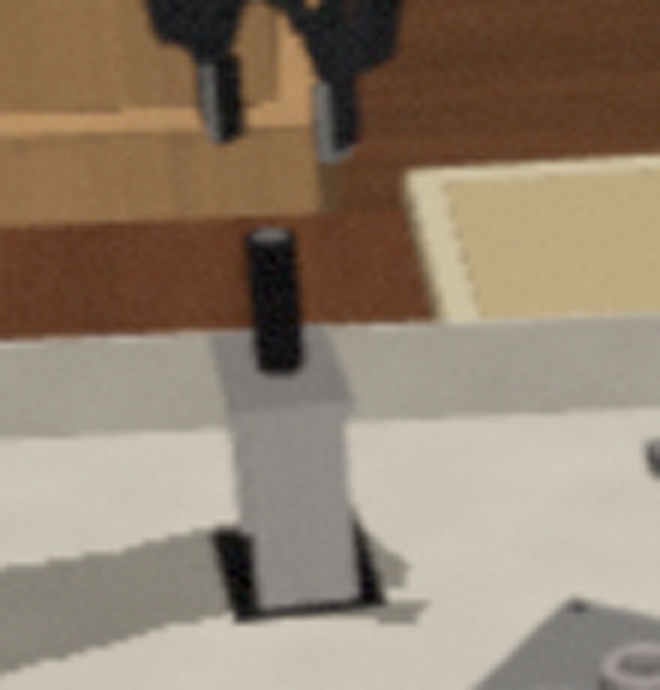

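Emit:
send_rows(deltas=[[[-0.6,3,0,0,0,0],[-1.2,5.5,0,0,0,0],[-1.2,6.15,0,0,0,0],[-1.2,6.15,-1.5,0,0,0],[-1.2,6.15,-2.5,0,0,0],[-1.2,6.15,-2.5,0,0,0],[-1.2,6.15,-2.5,0,0,0]]])

```text
clock: 16.55
tcp_pos: [0.4191, 0.3137, 0.196]
orientation: [0.0, 0.874, 0.486, -0.0]
wrist_force: [0.1, 0.2, -0.8]
finger_gap: 0.0511
```

```bash
python3 - <<'E'
from h import *
s=get_state();print(s["clock"],s["tcp_pos"],s["wrist_force"],s["finger_gap"])
q=read_camera("side");s=get_state();print(s["clock"],s["tcp_pos"])
save("s14",q["img"][75:190,150:260],6)
p,q0=pickle.load(open("13.pkl","rb"))
W=cloud(q0)
for v in (115,118,121,124,127,130,133,136): print(v,[W[v,u].round(3).tolist() for u in (194,196,198)])
print("tops", world(p,[(np.array([432,366])+.5)/6-.5+[215,140],(np.array([578,456])+.5)/6-.5+[215,140]],.125).round(4))
E
```

```text
16.55 [0.41907061 0.31369674 0.19604709] [ 0.13633579  0.18123798 -0.81265615] 0.05114733212736325
16.6 [0.41930621 0.31397355 0.19644147]
115 [[0.419, 0.306, 0.185], [0.425, 0.305, 0.185], [0.43, 0.309, 0.184]]
118 [[0.418, 0.303, 0.177], [0.424, 0.304, 0.177], [0.43, 0.307, 0.175]]
121 [[0.418, 0.3, 0.169], [0.423, 0.305, 0.167], [0.429, 0.302, 0.168]]
124 [[0.417, 0.3, 0.159], [0.422, 0.308, 0.156], [0.428, 0.307, 0.156]]
127 [[0.416, 0.303, 0.149], [0.422, 0.304, 0.148], [0.428, 0.309, 0.146]]
130 [[0.415, 0.302, 0.14], [0.421, 0.304, 0.139], [0.427, 0.306, 0.138]]
133 [[0.415, 0.302, 0.13], [0.42, 0.305, 0.128], [0.426, 0.306, 0.128]]
136 [[0.414, 0.302, 0.12], [0.42, 0.302, 0.12], [0.426, 0.305, 0.119]]
tops [[ 0.5289 -0.0485  0.125 ]
 [ 0.4914 -0.1051  0.125 ]]
```

View pics/s14.png

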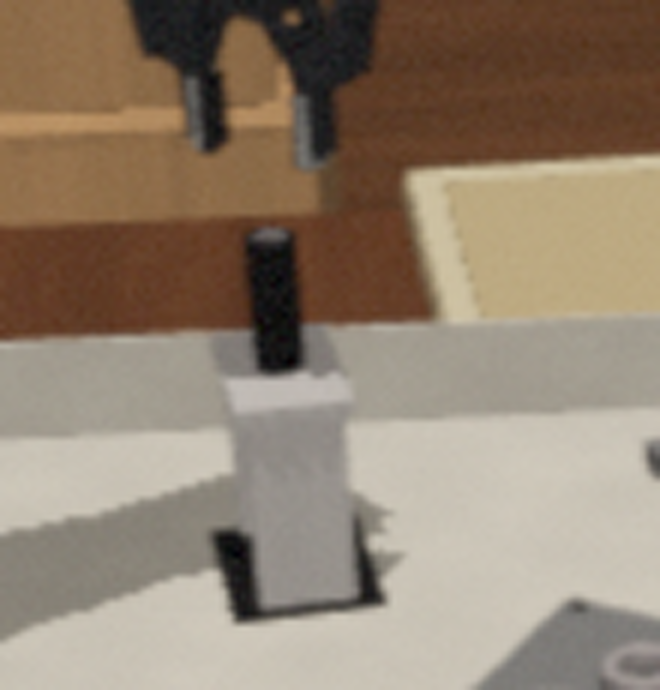

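Emit:
send_rows(deltas=[[[0.15,0.1,-1.5,0,0,0],[0.15,0.1,-3,0,0,0],[0.15,0.1,-4.5,0,0,0],[0.15,0.1,-6,0,0,0],[0.15,0.1,-7.5,0,0,0],[0.15,0.1,-8.4,0,0,0],[0.15,0.1,-8.4,0,0,0],[0.15,0.1,-8.4,0,0,0]]])

```text
clock: 17.4
tcp_pos: [0.4208, 0.3157, 0.1127]
orientation: [0.0, 0.874, 0.487, 0.0]
wrist_force: [-0.6, -1.0, -1.0]
finger_gap: 0.0515
```

```bash
python3 - <<'E'
from h import *
s=get_state();print(s["clock"],s["tcp_pos"],s["wrist_force"],s["finger_gap"])
q=read_camera("side");p=read_camera("top");s=get_state();print(s["clock"],s["tcp_pos"])
save("s15",q["img"][75:190,150:260],6); save("t15",p["img"][210:290,100:190],7)
E
```

```text
17.4 [0.42081784 0.31568348 0.11271727] [-0.59389673 -0.99664658 -0.99492734] 0.05149050122727099
17.5 [0.42114023 0.31593845 0.11312577]
```

View pics/s15.png

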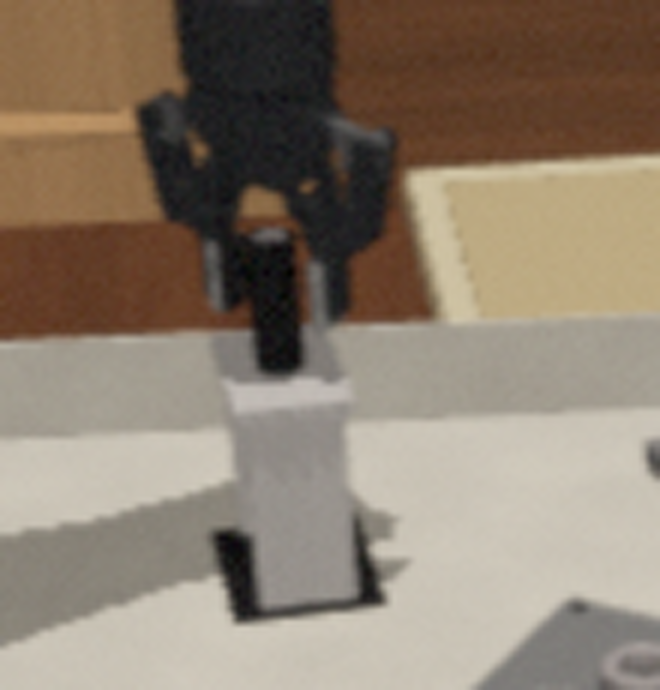

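View pics/t15.png

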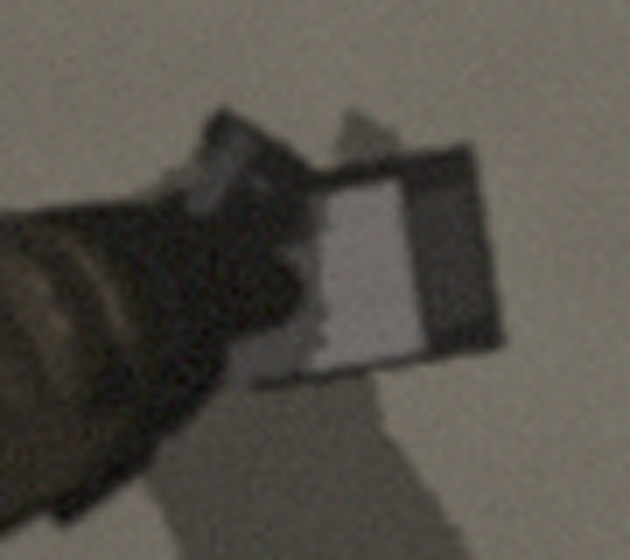

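Emit:
send_rows(deltas=[[[0,0,0,0,0,0],[0,0,0,0,0,0],[0,0,0,0,0,0],[0,0,0,0,0,0],[0,0,0,0,0,0],[0,0,0,0,0,0],[0,0,0.2,0,0,0],[0,0,0.2,0,0,0]]], jaw=-1, force=40)

```text
clock: 18.3
tcp_pos: [0.4203, 0.3155, 0.1139]
orientation: [0.0, 0.874, 0.487, -0.0]
wrist_force: [0.6, -0.4, -1.0]
finger_gap: 0.0254
```

```bash
python3 - <<'E'
from h import *
s=get_state();print(s["clock"],s["tcp_pos"],s["wrist_force"],s["ft_torque"],s["finger_gap"])
q=read_camera("side")
save("s16",q["img"][75:190,150:260],6)
E
```

```text
18.3 [0.42029921 0.31548505 0.11394012] [ 0.56911971 -0.36890225 -0.96525381] [ 0.00038688 -0.00409692  0.02173706] 0.02540266399444166
```

View pics/s16.png

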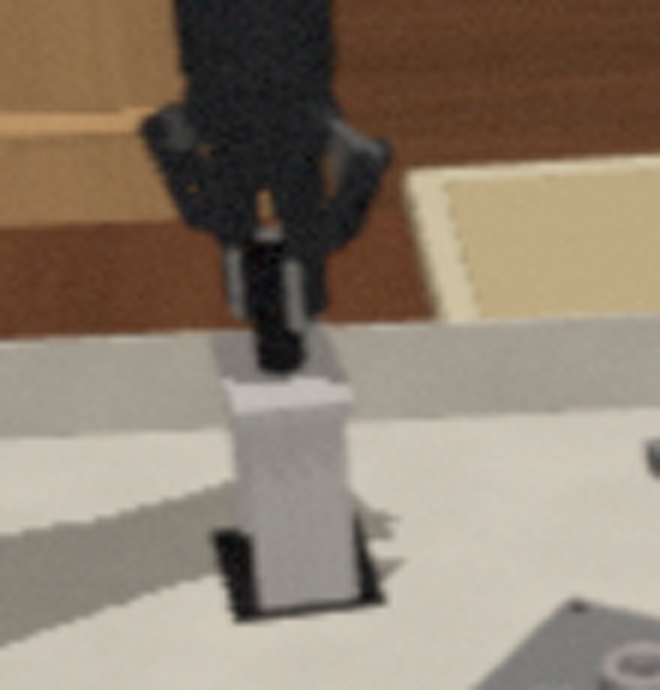

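Emit:
send_rows(deltas=[[[0,0,1,0,0,0],[0,0,2.5,0,0,0],[0,0,4.5,0,0,0],[0,0,6.5,0,0,0],[0,0,8.5,0,0,0],[0,0,10.5,0,0,0],[0,0,12.5,0,0,0],[0,0,14,0,0,0],[0,0,14,0,0,0],[0,0,14,0,0,0]]])

```text
clock: 19.35
tcp_pos: [0.4205, 0.3156, 0.2541]
orientation: [0.0, 0.874, 0.487, 0.0]
wrist_force: [0.4, 0.8, -1.6]
finger_gap: 0.0252
```

```bash
python3 - <<'E'
from h import *
s=get_state();print(s["clock"],s["tcp_pos"],s["wrist_force"],s["ft_torque"],s["finger_gap"],s["joint_pos"])
q=read_camera("side");p=read_camera("top")
save("s17",q["img"][35:160,150:250],6)
save("t17",p["img"][210:290,90:190],7)
E
```

```text
19.35 [0.42049696 0.31564371 0.2541303 ] [ 0.36583276  0.82886238 -1.555765  ] [-0.01134485 -0.00359877 -0.0207885 ] 0.02523882112143371 [ 4.91228364e-01  2.06966497e-01  3.18264403e-02  1.39523960e+00
 -9.78146654e-05  2.61651211e+00]
```

View pics/s17.png

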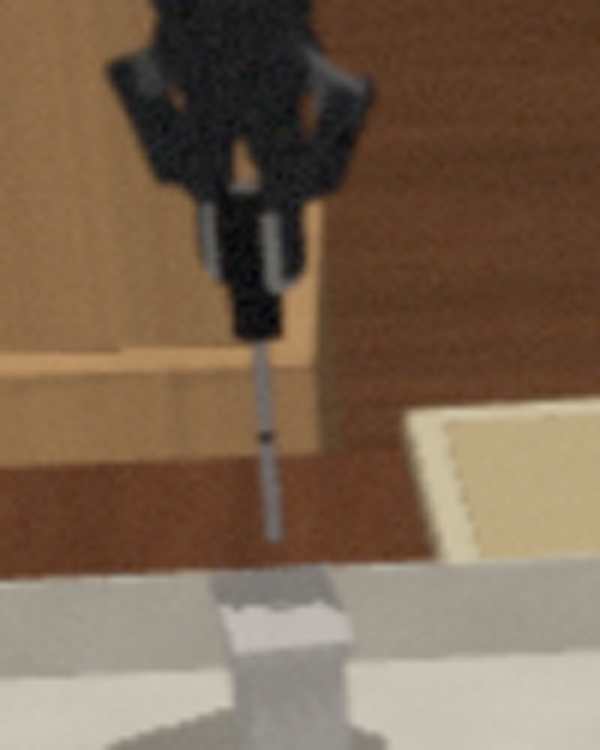

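Emit:
send_rows(deltas=[[[0.8,-1.5,0,0,0,0],[2.5,-4.7,0,0,0,0],[4.4,-8.3,0,0,0,0],[6.4,-12,0,0,0,0],[8.4,-16,0,0,0,0],[10.4,-20,0,0,0,0],[12.4,-24,0,0,0,0],[14.2,-27,0,0,0,0],[15.4,-29.1,0,0,0,0],[15.4,-29.1,0,0,0,0],[15.4,-29.1,0,0,0,0]]])

```text
clock: 20.55
tcp_pos: [0.5738, 0.0243, 0.2528]
orientation: [-0.001, 0.874, 0.486, -0.001]
wrist_force: [-0.2, 0.8, -0.6]
finger_gap: 0.0252
```

```bash
python3 - <<'E'
from h import *
s=get_state();print(s["clock"],s["tcp_pos"],s["orientation"],s["wrist_force"],s["finger_gap"])
q=read_camera("side");p=read_camera("top");s=get_state();print(s["clock"],s["tcp_pos"])
pickle.dump((p,q),open("18.pkl","wb"))
save("s18",q["img"][90:210,200:310],6)
save("t18",p["img"][140:240,205:315],6)
E
```

```text
20.55 [0.57384272 0.0242784  0.2527827 ] [-8.43835995e-04  8.73956335e-01  4.86002682e-01 -1.00245544e-03] [-0.21176507  0.8286481  -0.62638922] 0.025207742221437932
20.65 [0.57366529 0.02537575 0.25355042]
```

View pics/s18.png

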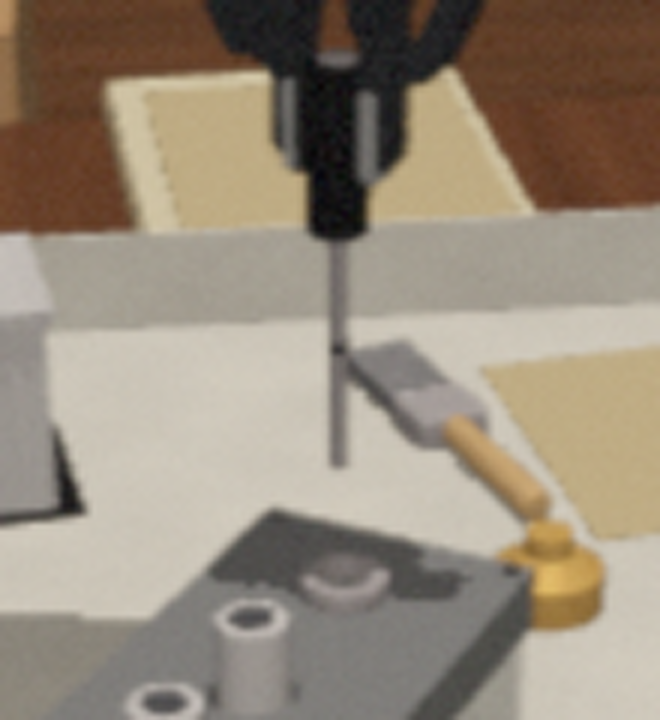

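View pics/t18.png

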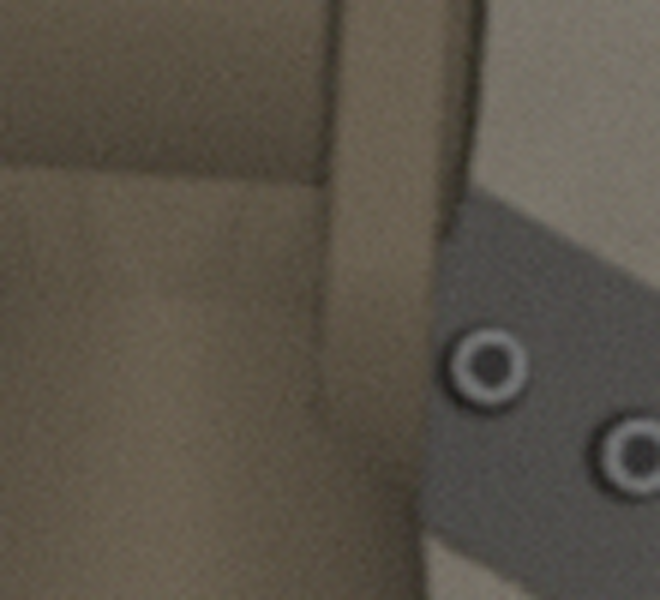

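```bash
cat > rod.py <<'E'
from h import *
def rodcols(q,rows,c0,w=7,bright=None):
    g=q["img"].astype(float).mean(2); out=[]
    for r in rows:
        c=int(round(c0)); x=np.arange(c-w,c+w+1); L=g[r,x]
        bg=np.interp(x,[x[0]+1,x[-1]-1],[L[:3].mean(),L[-3:].mean()]); d=np.clip(bg-L-8,0,None)
        if d.sum()>15: out.append((r,(d*x).sum()/d.sum(),d.sum()))
    return np.array(out)
E
python3 - <<'E'
from rod import *
p,q=pickle.load(open("18.pkl","rb"))
a=rodcols(q,range(131,172),256); print(np.round(a,2).tolist())
q0=pickle.load(open("side0.pkl","rb"))
save("col0",q0["img"][172:200,240:275],20)
# lean of vertical line
for z in(.1,.154,.209,.259): print(z,proj(q,[[.575,.0214,z],[.5744,.0251,z]]).round(2).tolist())
E
```

```text
[[131.0, 255.79, 134.06], [132.0, 255.83, 115.61], [133.0, 255.81, 119.56], [134.0, 255.86, 111.06], [135.0, 255.79, 111.72], [136.0, 255.76, 117.72], [137.0, 255.81, 115.33], [138.0, 255.86, 116.06], [139.0, 255.87, 111.78], [140.0, 255.8, 111.67], [141.0, 255.81, 107.72], [142.0, 255.76, 111.94], [143.0, 255.77, 176.22], [144.0, 255.83, 203.67], [145.0, 255.88, 212.83], [146.0, 256.02, 244.06], [147.0, 256.02, 256.11], [148.0, 256.09, 265.54], [149.0, 256.55, 197.92], [150.0, 257.01, 220.0], [151.0, 257.33, 267.75], [152.0, 257.71, 261.11], [153.0, 257.86, 165.11], [154.0, 256.49, 52.37], [155.0, 255.91, 49.53], [156.0, 257.07, 70.56], [157.0, 257.07, 118.67], [158.0, 256.06, 175.13], [159.0, 255.87, 198.11], [160.0, 255.83, 204.94], [161.0, 255.87, 204.78], [162.0, 255.87, 214.33], [163.0, 255.86, 211.0], [164.0, 255.88, 202.83], [165.0, 255.88, 210.06], [166.0, 255.89, 204.06], [167.0, 255.96, 166.11], [168.0, 255.77, 21.83]]
0.1 [[256.86, 185.43], [256.48, 184.72]]
0.154 [[256.75, 166.58], [256.36, 165.91]]
0.209 [[256.63, 146.38], [256.23, 145.74]]
0.259 [[256.51, 127.05], [256.1, 126.44]]
```

View pics/col0.png

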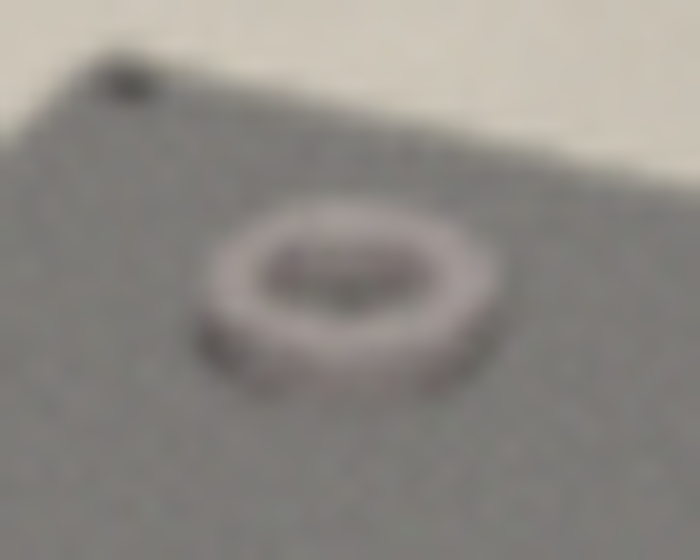

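Emit:
send_rows(deltas=[[[0.1,0.02,-1,0,0,0],[0.25,0.05,-2.2,0,0,0],[0.25,0.05,-3.4,0,0,0],[0.25,0.05,-4,0,0,0],[0.25,0.05,-4,0,0,0],[0.25,0.05,-4,0,0,0],[0.25,0.05,-4,0,0,0],[0.25,0.05,-4,0,0,0]]])

```text
clock: 21.45
tcp_pos: [0.5773, 0.025, 0.2147]
orientation: [0.0, 0.874, 0.487, 0.0]
wrist_force: [-1.0, 0.4, -2.4]
finger_gap: 0.0253
```

```bash
python3 - <<'E'
from rod import *
for i in range(2):
    q=read_camera("side");s=get_state();print(s["clock"],s["tcp_pos"],s["orientation"])
    a=rodcols(q,range(144,188),256); print(np.round(a,2).tolist())
pickle.dump(q,open("19.pkl","wb"))
save("s19",q["img"][135:200,230:285],12)
E
```

```text
21.5 [0.57730354 0.02503019 0.21466646] [3.59988012e-04 8.73662373e-01 4.86532346e-01 4.51952048e-04]
[[144.0, 257.26, 654.92], [145.0, 257.21, 279.75], [146.0, 257.24, 218.52], [147.0, 257.22, 155.61], [148.0, 257.33, 115.72], [149.0, 257.64, 114.85], [150.0, 257.7, 121.67], [151.0, 258.07, 142.03], [152.0, 258.61, 153.75], [153.0, 259.16, 112.75], [154.0, 259.18, 30.09], [156.0, 259.87, 31.08], [157.0, 258.94, 86.61], [158.0, 257.65, 154.5], [159.0, 257.48, 179.72], [160.0, 257.53, 210.83], [161.0, 257.36, 325.66], [162.0, 257.28, 342.08], [163.0, 257.4, 217.54], [164.0, 257.46, 191.15], [165.0, 257.46, 189.72], [166.0, 257.47, 194.22], [167.0, 257.46, 184.0], [168.0, 257.47, 181.0], [169.0, 257.47, 185.44], [170.0, 257.46, 192.72], [171.0, 257.48, 186.5], [172.0, 257.46, 191.98], [173.0, 257.46, 191.7], [174.0, 257.46, 189.0], [175.0, 257.1, 149.56], [176.0, 257.08, 86.94], [177.0, 256.44, 107.19], [178.0, 255.85, 87.8], [186.0, 257.87, 72.81], [187.0, 255.38, 73.28]]
21.55 [0.57721795 0.02504786 0.2145783 ] [2.71964227e-04 8.73662554e-01 4.86532148e-01 3.69108492e-04]
[[144.0, 25
[... 176 characters left out ...]
6, 141.36], [152.0, 258.65, 149.44], [153.0, 258.96, 125.72], [154.0, 258.71, 26.85], [156.0, 258.72, 51.72], [157.0, 258.25, 110.56], [158.0, 257.37, 179.91], [159.0, 257.21, 220.69], [160.0, 257.3, 248.81], [161.0, 257.31, 331.87], [162.0, 257.28, 337.24], [163.0, 257.38, 221.07], [164.0, 257.45, 192.28], [165.0, 257.49, 187.22], [166.0, 257.45, 187.2], [167.0, 257.45, 184.5], [168.0, 257.46, 191.67], [169.0, 257.47, 183.06], [170.0, 257.47, 187.77], [171.0, 257.48, 184.39], [172.0, 257.44, 197.16], [173.0, 257.46, 198.28], [174.0, 257.48, 188.0], [175.0, 257.15, 158.17], [176.0, 256.93, 95.39], [177.0, 256.45, 101.5], [178.0, 255.63, 89.83], [186.0, 257.73, 68.92], [187.0, 255.25, 63.94]]
```

View pics/s19.png

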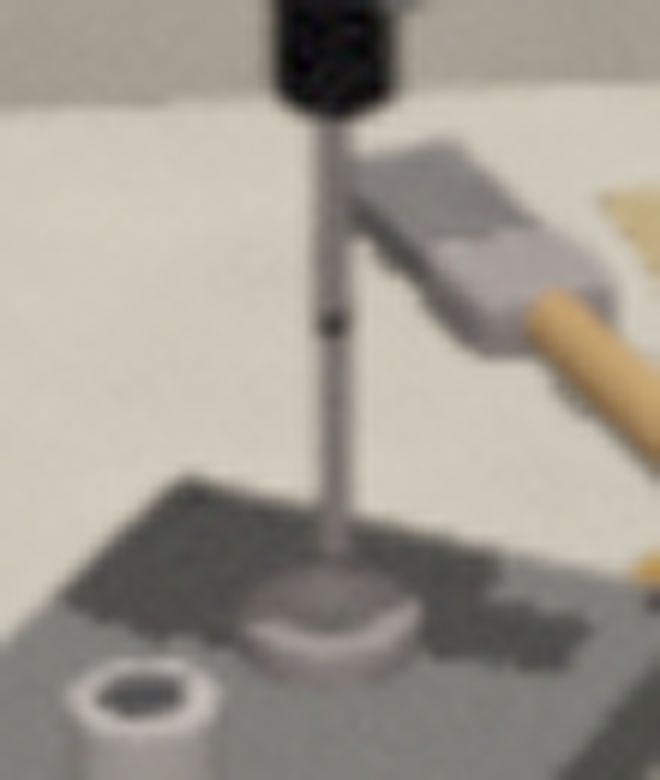

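```bash
python3 - <<'E'
from rod import *
q=pickle.load(open("19.pkl","rb")); W=cloud(q); q0=pickle.load(open("side0.pkl","rb")); W0=cloud(q0)
def show(W,rows,cols):
    A=W[rows[0]:rows[1],cols[0]:cols[1]]; return np.nanmedian(A.reshape(-1,3),0).round(4), np.isfinite(A[...,0]).mean()
for u in range(252,264): print(u,"handle",show(W,(130,140),(u,u+1))[0],"rod",show(W,(164,174),(u,u+1))[0])
# collar depth in start picture: fit outer wall/rim
m=np.isfinite(W0[...,2])&(W0[...,2]>.093)&(W0[...,2]<.104)&(np.hypot(W0[...,0]-.575,W0[...,1]-.023)<.024)
P=W0[m]; print("rim",len(P),P.mean(0),P.min(0),P.max(0), cv2.minEnclosingCircle((P[:,:2]*1000).astype(np.float32)))
m=np.isfinite(W0[...,2])&(abs(W0[...,2]-.089)<.008)
# handle cyl fit
m=np.isfinite(W[...,2])&(W[...,2]>.222)&(W[...,2]<.245)&(np.hypot(W[...,0]-.577,W[...,1]-.02)<.03)
v,u=np.where(m); k=(v>=127)&(v<=143)&(u>=252)&(u<=263); P=W[v[k],u[k]]
f=lambda a: np.hypot(P[:,0]-a[0],P[:,1]-a[1])-.013
s=least_squares(f,[.577,.027],loss="soft_l1",f_scale=.002); print("handle fit",s.x,len(P),np.std(s.fun))
m=np.isfinite(W[...,2])&(W[...,2]>.12)&(W[...,2]<.165); v,u=np.where(m); k=(v>=162)&(v<=175)&(u>=256)&(u<=259); P=W[v[k],u[k]]; print("rod",np.median(P,0),len(P))
E
```

```text
252 handle [0.6056 0.4897 0.0301] rod [ 0.5879  0.3036 -0.0013]
253 handle [0.5664 0.0196 0.2412] rod [ 0.5912  0.3046 -0.0015]
254 handle [0.5684 0.0153 0.2429] rod [ 0.5943  0.304  -0.0011]
255 handle [0.5707 0.0156 0.2433] rod [ 0.5974  0.3025 -0.0014]
256 handle [0.5727 0.012  0.2443] rod [ 0.6008  0.3051 -0.0017]
257 handle [0.5751 0.012  0.2439] rod [0.5756 0.0214 0.1492]
258 handle [0.5775 0.0122 0.2439] rod [0.5781 0.0213 0.1486]
259 handle [0.5798 0.0119 0.2435] rod [0.5808 0.0232 0.1488]
260 handle [0.5822 0.0116 0.2437] rod [ 0.6133  0.3011 -0.0011]
261 handle [0.5846 0.0118 0.2441] rod [ 0.6167  0.3032 -0.002 ]
262 handle [0.5866 0.0088 0.2449] rod [ 0.6194  0.2991 -0.0017]
263 handle [0.5888 0.0078 0.2459] rod [ 0.6228  0.3    -0.0017]
rim 86 [0.57589924 0.02315045 0.09703646] [0.55784558 0.00658372 0.0935578 ] [0.59441906 0.04423756 0.0999675 ] ((576.908447265625, 25.35102081298828), 20.042217254638672)
handle fit [0.57769336 0.02454357] 90 0.001846340466644777
rod [0.57809466 0.02123949 0.14727766] 39
```

Emit:
send_rows(deltas=[[[-0.07,0.02,0,0,0,0],[-0.07,0.02,0,0,0,0],[-0.07,0.02,-0.6,0,0,0],[-0.07,0.02,-1.2,0,0,0],[-0.07,0.02,-1.8,0,0,0],[-0.07,0.02,-2.5,0,0,0],[-0.07,0.02,-2.5,0,0,0],[-0.07,0.02,-2.5,0,0,0]]])

```text
clock: 22.35
tcp_pos: [0.576, 0.0254, 0.1888]
orientation: [-0.0, 0.874, 0.487, -0.0]
wrist_force: [0.3, -0.8, -1.4]
finger_gap: 0.0251
```

```bash
python3 - <<'E'
from rod import *
q=read_camera("side");s=get_state();print(s["clock"],s["tcp_pos"],s["wrist_force"],s["qvel"].round(3))
a=rodcols(q,range(168,187),257); print(np.round(a,2).tolist())
pickle.dump(q,open("20.pkl","wb"))
save("s20",q["img"][145:200,230:285],12)
E
```

```text
22.4 [0.57624117 0.02536059 0.18911192] [ 0.24867441 -0.13488639 -0.78668872] [-0.002 -0.004  0.007  0.001  0.002 -0.   ]
[[168.0, 256.94, 188.0], [169.0, 256.92, 197.11], [170.0, 257.01, 288.89], [171.0, 256.91, 326.33], [172.0, 256.93, 231.83], [173.0, 256.92, 197.72], [174.0, 256.92, 188.5], [175.0, 256.64, 163.13], [176.0, 256.34, 75.28], [177.0, 256.83, 41.57], [178.0, 257.41, 88.17], [179.0, 260.12, 26.47], [186.0, 259.03, 50.56]]
```

View pics/s20.png

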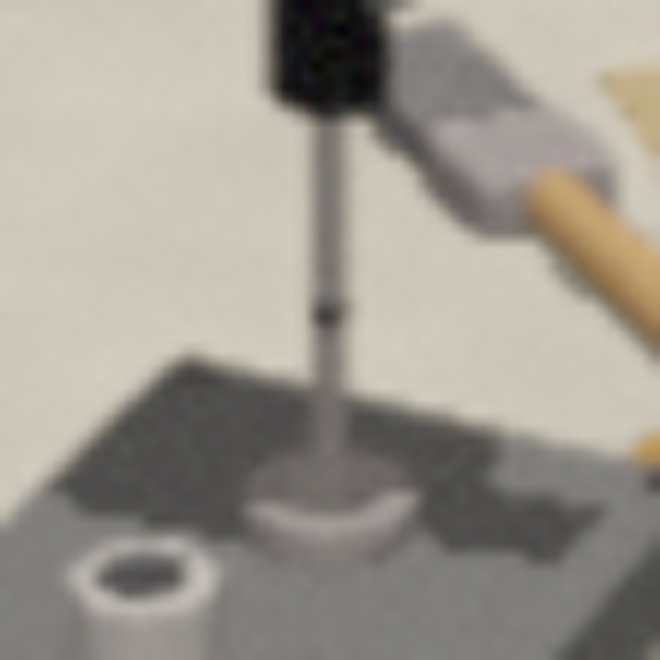

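Emit:
send_rows(deltas=[[[0.05,0,-0.4,0,0,0],[0.05,0,-1,0,0,0],[0.05,0,-1.6,0,0,0],[0.05,0,-2.2,0,0,0],[0.05,0,-2.8,0,0,0],[0.05,0,-3.4,0,0,0],[0.05,0,-4,0,0,0],[0.05,0,-4.3,0,0,0],[0.05,0,-4.3,0,0,0],[0.05,0,-4.3,0,0,0],[0.05,0,-4.3,0,0,0]]])

```text
clock: 23.5
tcp_pos: [0.577, 0.0253, 0.1465]
orientation: [0.0, 0.874, 0.487, 0.0]
wrist_force: [0.3, -0.3, -1.7]
finger_gap: 0.0249
```

```bash
python3 - <<'E'
from rod import *
q=read_camera("side");s=get_state();print(s["clock"],s["tcp_pos"],s["wrist_force"],s["qvel"].round(3))
a=rodcols(q,range(168,190),257); print(np.round(a,2).tolist())
pickle.dump(q,open("21.pkl","wb"))
im=q["img"][155:200,230:285]; save("s21",cv2.convertScaleAbs(im,alpha=1.4),14); save("s21f",q["img"],1.5)
E
```

```text
23.55 [0.57702831 0.02532488 0.14650929] [ 0.34694087 -0.20068483 -1.023264  ] [ 0.     0.    -0.002  0.     0.001  0.001]
[[168.0, 257.29, 1164.5], [169.0, 257.34, 788.51], [170.0, 257.37, 281.5], [171.0, 257.43, 196.8], [172.0, 257.44, 189.54], [173.0, 257.41, 193.39], [174.0, 257.44, 191.83], [175.0, 257.21, 164.56], [176.0, 256.95, 80.35], [177.0, 256.72, 63.33], [178.0, 256.94, 103.35], [179.0, 260.44, 24.09], [185.0, 257.51, 47.65], [186.0, 257.38, 86.2], [188.0, 257.58, 18.89]]
```

View pics/s21.png

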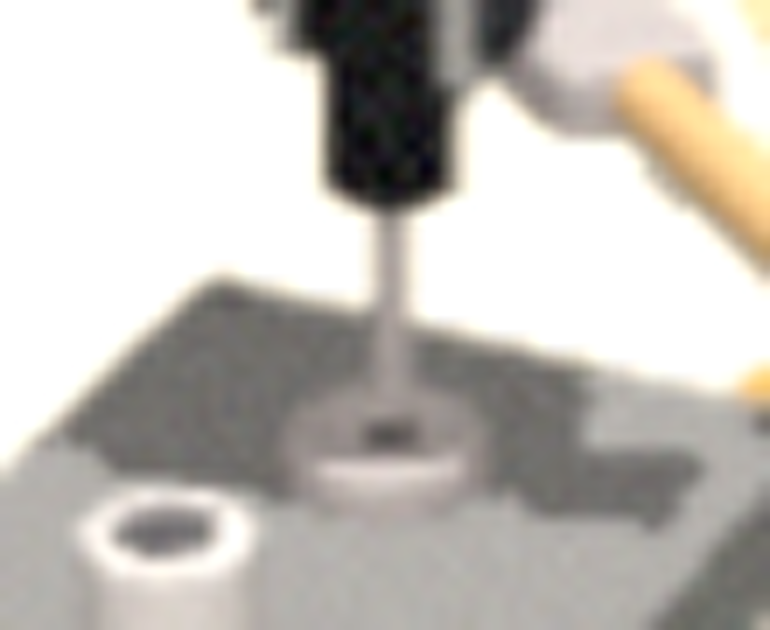

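Emit:
send_rows(deltas=[[[-0.03,0,0,0,0,0],[-0.03,0,0,0,0,0],[-0.03,0,0,0,0,0],[-0.03,0,0,0,0,0],[-0.03,0,0,0,0,0],[-0.03,0,0,0,0,0],[-0.03,0,0,0,0,0],[-0.03,0,0,0,0,0]]])

```text
clock: 24.35
tcp_pos: [0.5764, 0.0254, 0.1461]
orientation: [0.0, 0.874, 0.487, -0.0]
wrist_force: [0.1, -0.2, -1.3]
finger_gap: 0.025
```

```bash
python3 - <<'E'
from rod import *
q=read_camera("side");s=get_state();print(s["clock"],s["tcp_pos"],s["wrist_force"],s["qvel"].round(4),s["finger_gap"])
a=rodcols(q,range(170,175),257); print(np.round(a,2).tolist())
save("s22",q["img"][140:270,190:330],5)
E
```

```text
24.4 [0.57642716 0.0253541  0.14611352] [-0.42985867  0.05073472 -1.02067577] [ 0.0003  0.0007  0.0003  0.0005  0.0005 -0.0025] 0.025358059602561055
[[170.0, 257.22, 337.28], [171.0, 257.21, 214.78], [172.0, 257.16, 196.39], [173.0, 257.17, 198.56], [174.0, 257.18, 200.72]]
```

View pics/s22.png

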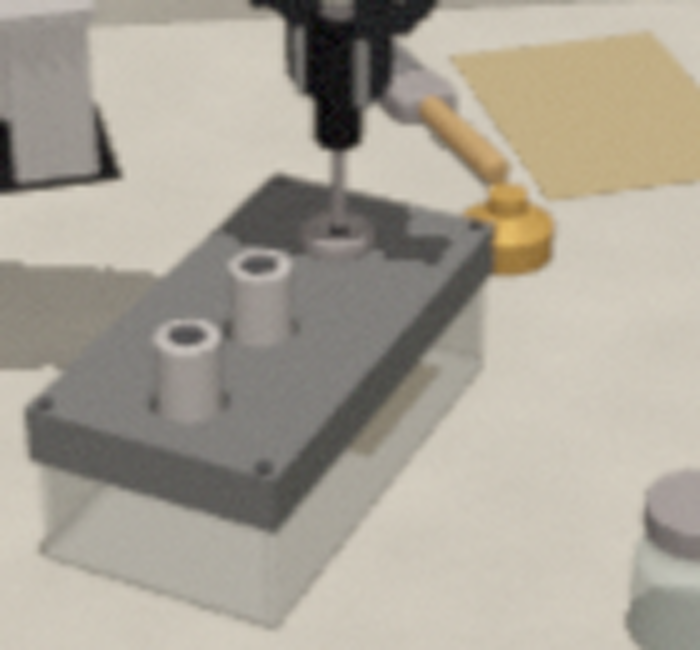

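The picture shows both cartridges upright in their pockets. The rod is centred in the collar (column 257.2 against 257.15), and the dark band is at rim height, at about (338,230) in the crop. The arm is still, so I'm handing in.

```bash
python3 -c "
from workcell import *
print(hand_in())"
```

```text
the job is handed in; nothing more can be done
None
```

I put the two silver cartridges into the two pockets, one in each, and left the purple look-alike alone. I then drew the probe up out of its stand and lowered its rod through the port. I handed the job in at about 24 s with the probe still gripped; the hand-in gives no verdict.

**Last checks**
- **Cartridges:** both stand upright and released in the pockets in the final side picture. An earlier top view put them within about 2.5 mm of the pocket centres; that includes camera bias I did not correct for.
- **Probe position across the port:** sideways, the rod was within about 0.3 mm of the collar's centre in the last picture. Front to back I only have the side camera's depth and row readings, taken shortly before, which agree to about 1–2 mm.
- **Probe height and tilt:** the band is about 1 mm from rim height, by both the arm's height reading and the picture. The rod looked vertical just before it went in.
- **Stillness and contact:** joint speeds were close to zero. The wrist force stayed at about the probe's own weight, with no sign of touching the chamber.
- **Bystanders:** the brush, weight and jar looked unmoved in the side pictures; I did not measure them again.

**Disagreements**
- **Fingertips:** in the pictures they sat about 30 mm higher than the stated TCP, so I set the grasp heights from the pictures.
- **Cameras:** the two differed by 2–5 mm on fixed points. I relied on same-camera comparisons for the final fits because the arm blocked the top view there.

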